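Load filters in the beam carriage behind an indexed shutter

ROBOT

A 6-joint arm with a two-finger parallel gripper is mounted at the origin on the work surface. World frame = base frame: x ahead of the robot, y to its left, z up, the work surface at z = 0. Lengths are in m, angles in degrees, forces in N, time in s.
With the tool pointing down it reaches from about 0.25 to 0.725 m from the base axis. Payload 9.7 kg.
Tool frame: the origin (TCP) lies at the very end of the fingers, on their centre line; the grasp point (between the pads) lies 19 mm behind it (bot.grip_point_offset is the z of the grasp point in the tool frame, in m); z points along the fingers, x is the direction in which the jaws open and shut, and the axes are right-handed (so a half turn about z gives the same grasp; the last joint's range is limited). The gripper opens to 85 mm and grips with 20 to 120 N. Pads are 22 mm wide; open, the fingers measure 114 mm over their backs; the gripper's body (76 mm by 85 mm) begins 54 mm behind the grasp point. The pads swing forward as they close: fully open they stand 13 mm farther back than shut.
Start: joints at [-64.229, 4.979, 10.078, 95.1, 0, 90], TCP at [0.239, -0.495, 0.231] pointing down, gripper open.
Joint ranges: [-179.16, 179.16], [-48.56, 103.87], [-65.8, 70.77], [-126.05, 130.52], [-82.76, 87.17], [-180, 180]. Speed limits (degrees/s): [127.2, 127.2, 147.25, 180, 180, 180].

INTERFACE

Orientations are given as [roll, pitch, yaw] about the fixed x, y, z axes, in that order (R = Rz(yaw) Ry(pitch) Rx(roll)).
In Python, from workcell import get_obs, viewer, job_done, bot gives the robot as it stands.
- The arm moves only by the shell command python3 -m handwheel 'ROWS' [FORCE]. ROWS is JSON, a list of rows, each a list of 5 numbers: the closure, from 0 (fully open) to 1 (shut), then the shift along the world's x, y, z in m, then the turn about the world's z in degrees. A call has 1 to 5 rows; each row is the pose to reach, as a shift and turn from the pose measured when the call began; what a row does not reach only later rows make up. A row lasts 1/10 s, in which the tool goes at most 50 mm and 8.59 degrees, less where a joint would pass 70% of its speed; a pose out of reach is approached as far as the arm can. A call with a gripper value outside its range is refused whole. The fingers move at their own pace and stop on an object; FORCE is the grip in N (left out, the last holds). Time passes only in rows, so rows that repeat a pose let the fingers close. It gives the time, the measured TCP pose, the force and the opening at its end, in the units of the state.
- get_obs(): the state, without advancing time (a new reading comes with each control period).
- viewer.camera(name): name is "scene" or "side" or "wrist"; returns a dict with "color" (400x640x3 uint8, blue, green, red), "K" (3x3 intrinsics, pixels), "dist_coeffs" ([k1, k2, p1, p2, k3] as OpenCV has them; the pictures are not rectified), "origin" and "orientation" of the camera in the world. Camera axes: x right, y down, z forward; pixel columns grow to the right and rows downward; lengths in m; the calibration is good to about 2 mm. A picture is of the moment at which its call begins. There is no depth.
- job_done(): hands the job in, once; it reports no verdict.
The state is a dict: "time": time; "q": joint angles; "qd": joint speeds; "joint_efforts": joint torques, N m; "ee_pos": TCP position; "tcp_rot": TCP orientation; "wrist_force": force on the tool from outside, world axes, zero at the start; "torque": the same for the moment, N m; "opening": finger opening in m.
Only numpy, scipy, OpenCV 4.12 (cv2) and the standard library are available. Lean on these libraries where they do the work, as an engineer would, in place of code of your own. Each camera call takes 0.05 s, during which the arm holds its last target.

TASK

Block the lamp by sliding the red-tabbed shutter plate one click on, to its black blank, then pull the filter carriage all the way out by its red handle and stand every filter from the mat in a bay of the carriage, one to a bay, upright and with its glass facing along the beam. With all loaded, push the carriage back in until its detent clicks, and only then slide the shutter one more click on, so that its amber window sits over the port. Keep the lamp blocked as long as the carriage is out, and leave the meter, bottle and post where they are.

Things in the scene. Friction and masses are not known exactly. Their poses are not given: they have to be found in the camera images.
- station: White base plate 380 x 380 x 12 mm clamped to the table, carrying the test station; fixed during a run. Station frame: origin on the table surface under the shutter, straight below the light port; plate spans x -110 to 270, y -220 to 160 mm; x = beam direction (lamp to carriage to detector), y = direction in which both slides move, z up. Small black clamps at its corners
- port (a point): Centre of the yellow lit round port (32 mm) in the +x face of the lamp housing, 58 mm above the table. The housing is a black box, station x -98 to -12, y -75 to 75 mm, top 88 mm above the table. Axes as the station's
- detector (a point): Centre of the front face of the black detector tube (44 mm across, 40 mm long in x, on a wooden block 50 x 50 mm at station x 218 to 268 mm), 58 mm above the table, fixed. Axes as the station's
- shutter (a joint): Shutter plate's position along station +y, m: three spring-indexed stops at 0.000 (open window over the port: the light shines out), 0.040 (black blank over the port: light blocked) and 0.080 (amber window over the port). Leaving a stop takes about 5 N; once 20 mm past it, the spring drags it into the next stop. Runs -0.001 to 0.081
- shutter_tab (a point): Centre of the top face of the red tab on the shutter plate, 128 mm above the table. Tab 16 mm along station y, 20 mm along x, 36 mm tall; below it is the aluminium plate (6 mm thick, 134 mm long, top at z 92 mm) with its three windows. Axes as the station's; it moves with the shutter and lies at station y = shutter joint - 0.040
- carriage (a joint): Position of the filter carriage along station +y, m: 0 = pulled out against its end stop (loading position), 0.100 = fully in, in front of the port, held there by a spring detent. Pulling it out of the detent takes about 11 N; pushing in takes up to 9 N until about 0.075, after which it snaps in by itself to 0.100. Between 0 and 0.04 only about 2 N friction. Starts fully in
- carriage_handle (a point): Centre of the top face of the red handle bar at the carriage's -y end, 60 mm above the table. Bar 60 mm along station x, 16 mm along y, 38 mm tall, 35 mm clear of the carriage but for a flat stem 26 mm wide, top 24 mm above the table. Axes as the station's
- tray (a point): Centre of the carriage's floor surface (26 mm above the table), axes as the station's; moves with the carriage. The aluminium carriage is 136 mm (x) by 144 mm (y), divided by walls 4 mm thick and 8 mm high into four bays
- bay1 (a point): Centre of the floor of the -x +y bay of the carriage; bay inside 62 mm (x) by 66 mm (y), walls 8 mm high. Axes as the station's
- bay2 (a point): Centre of the floor of the +x +y bay of the carriage; bay inside 62 mm (x) by 66 mm (y), walls 8 mm high. Axes as the station's
- bay3 (a point): Centre of the floor of the -x -y bay of the carriage; bay inside 62 mm (x) by 66 mm (y), walls 8 mm high. Axes as the station's
- bay4 (a point): Centre of the floor of the +x -y bay of the carriage; bay inside 62 mm (x) by 66 mm (y), walls 8 mm high. Axes as the station's
- filter1: Mounted filter, green glass: steel foot 40 (x) x 56 (y) x 14 mm, on it an upright black frame 14 (x) x 50 (y) mm up to 54 mm height, its glass facing along +-x. Origin centre of the foot's underside, z up when standing. About 160 g. Can be gripped across the 14 mm of the frame. May be absent
- filter2: Mounted filter, amber glass: steel foot 40 (x) x 56 (y) x 14 mm, on it an upright black frame 14 (x) x 50 (y) mm up to 54 mm height, its glass facing along +-x. Origin centre of the foot's underside, z up when standing. About 160 g. Can be gripped across the 14 mm of the frame. May be absent
- filter3: Mounted filter, blue glass: steel foot 40 (x) x 56 (y) x 14 mm, on it an upright black frame 14 (x) x 50 (y) mm up to 54 mm height, its glass facing along +-x. Origin centre of the foot's underside, z up when standing. About 160 g. Can be gripped across the 14 mm of the frame. May be absent
- filter4: Mounted filter, red glass: steel foot 40 (x) x 56 (y) x 14 mm, on it an upright black frame 14 (x) x 50 (y) mm up to 54 mm height, its glass facing along +-x. Origin centre of the foot's underside, z up when standing. About 160 g. Can be gripped across the 14 mm of the frame. May be absent
- mat: Black rubber mat 250 x 230 x 3 mm on which the filters stand at the start, fixed; origin centre of its underside
- meter: Grey hand-held meter 110 x 75 x 30 mm lying on the table, bystander; origin centre of underside
- cleaner: White bottle with blue cap, 52 mm across, 130 mm tall, standing, bystander; origin centre of underside
- post: Optical post, foot 60 mm across, 110 mm tall, standing, bystander; origin centre of underside
There are look-alikes about, which are no part of the job. What is shaped like the filter1 but turquoise is not meant.

How it is judged:
By the outcome, as a careful person would: the job done as asked, in the order asked, and still so for the second after the job is handed in, with the robot touching nothing.
Of filter1, filter2, filter3, filter4 only 3 to 4 are there at a start; the rules pass over those that are not, and their reading is None.
At some moment in a run one of filter1, filter2, filter3, filter4 may be knocked a few centimetres aside while the robot is not near it.
Once in a run the grip may slacken for a moment while it holds something.
It also fails if it takes over 208 s, if anything falls off the work surface, if the arm or the gripper's body presses on something with over 40 N, if the wrist force passes 120 N, or if a joint passes its speed limit or range.

## Working session

There is one attempt and no reset: what is moved stays moved. The work goes in short steps, Python scripts to look and compute and a shell command to move; the robot and the scene stay as the last step left them, time stands still between calls to the robot, and variables do not carry over. Pictures are saved under pics/ and viewed, and the job is handed in when it is done.

```bash
ls; mkdir -p pics; cat > h.py <<'E'
import numpy as np, cv2
from workcell import get_obs, viewer, job_done, bot
from scipy.spatial.transform import Rotation as R
def cam(name,save=None):
    c=viewer.camera(name)
    if save: cv2.imwrite('pics/'+save,c['color'])
    return c
E
python3 - <<'E'
from h import *
o=get_obs();print(o)
for n in ['scene','side','wrist']:
    c=cam(n,n+'0.png');print(n,c['K'],c['dist_coeffs'],c['origin'],c['orientation'])
E
```

```text
pics
{'time': 0.0, 'q': array([-6.42292423e+01,  5.00946818e+00,  1.00337103e+01,  9.51001508e+01,
        2.03278725e-04,  9.00002180e+01]), 'qd': array([-0.00894937,  0.03560929, -0.09595507,  0.0471591 ,  0.00625196,
       -0.02000327]), 'joint_efforts': array([ 2.71482182e-03, -5.20384204e+01,  4.64804971e+01,  1.64380803e-02,
        2.21032997e-04,  3.57215612e-06]), 'ee_pos': array([ 0.23902075, -0.49508052,  0.23059207]), 'tcp_rot': array([-1.79999797e+02,  7.59086643e-02, -6.42294602e+01]), 'wrist_force': array([-0.07258162,  0.51691463, -0.39198491]), 'torque': array([ 0.01389651, -0.05257326, -0.00266515]), 'opening': 0.08526961693746835}
scene [[364.21384444   0.         320.65979353]
 [  0.         364.21384444 200.15032617]
 [  0.           0.           1.        ]] [-0.03480702  0.          0.          0.          0.        ] [ 0.97653554 -0.49808255  1.01154139] [-142.97594598    0.2685246    40.0604307 ]
side [[492.27568946   0.         315.24996044]
 [  0.         492.27568946 203.2671441 ]
 [  0.           0.           1.        ]] [-0.0390102  0.         0.         0.         0.       ] [0.25408572 1.01484178 1.10080993] [-134.29323701   -1.18094582 -162.53687142]
wrist [[328.29288519   0.         322.43777308]
 [  0.         328.29288519 200.53588954]
 [  0.           0.           1.        ]] [-0.05182763  0.          0.          0.          0.        ] [ 0.31050484 -0.460624    0.37369219] [ 1.61775925e+02  3.38248515e-02 -6.42394381e+01]
```

View pics/scene0.png

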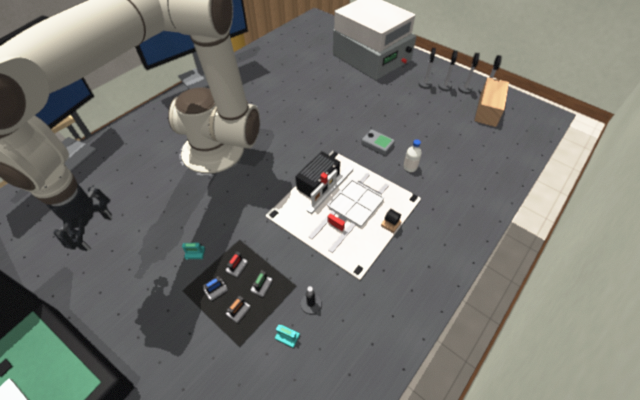

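View pics/side0.png

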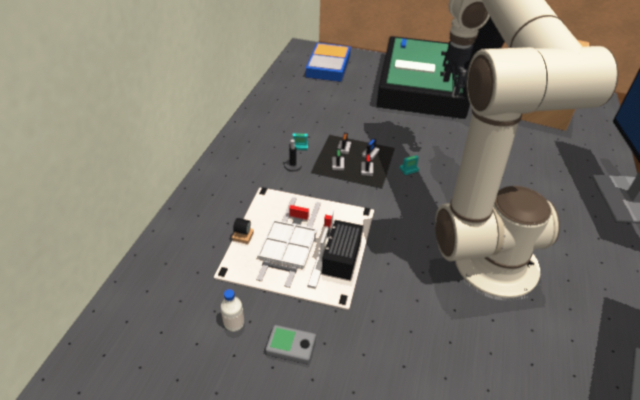

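View pics/wrist0.png

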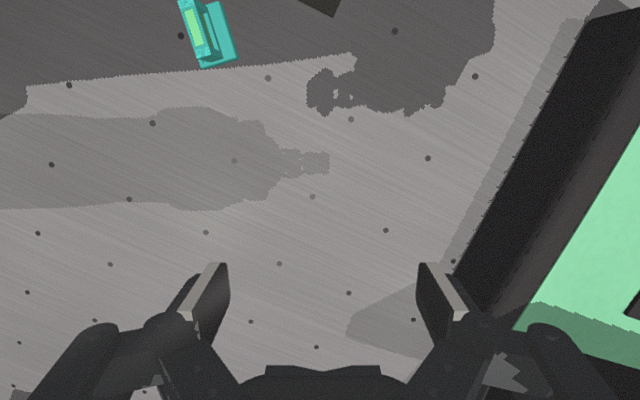

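The pictures show all four filters (red, green, blue, amber) on the mat at about (238,288) in the scene view. There are two turquoise decoys, and the station is at about (345,210). I'll enlarge both views.

```bash
python3 - <<'E'
import cv2
a=cv2.imread('pics/scene0.png')
cv2.imwrite('pics/sA.png',cv2.resize(a[140:280,255:430],None,fx=4.5,fy=4.2,interpolation=cv2.INTER_CUBIC)[:600])
cv2.imwrite('pics/sB.png',cv2.resize(a[230:350,170:330],None,fx=5,fy=5,interpolation=cv2.INTER_CUBIC))
b=cv2.imread('pics/side0.png')
cv2.imwrite('pics/sC.png',cv2.resize(b[180:310,210:380],None,fx=4.5,fy=4.5,interpolation=cv2.INTER_CUBIC))
E
```

```text
(no output)
```

View pics/sA.png

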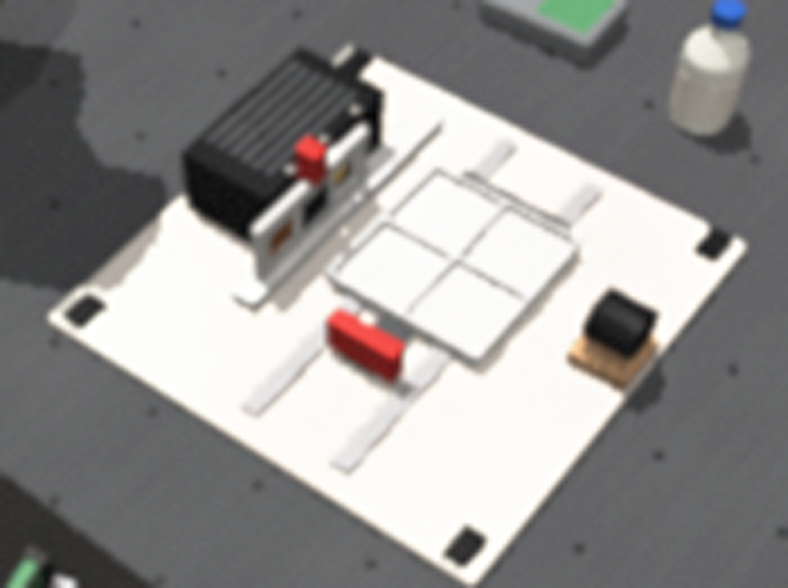

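View pics/sC.png

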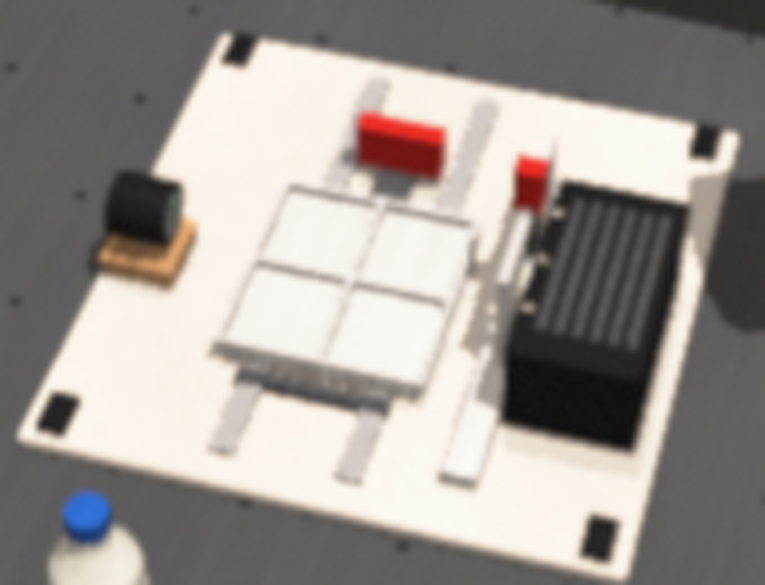

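View pics/sB.png

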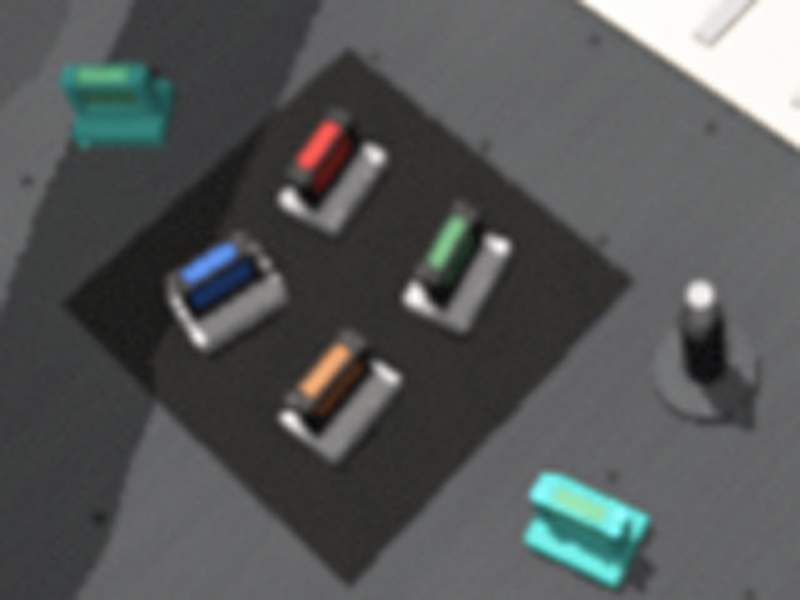

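```bash
cat >> h.py <<'E'
import json
def ray(c,uv):
    p=cv2.undistortPoints(np.array([[uv]],float),np.array(c['K']),np.array(c['dist_coeffs'])).ravel()
    d=R.from_euler('xyz',c['orientation'],degrees=True).as_matrix()@np.array([p[0],p[1],1]); return np.array(c['origin']),d
def onz(c,uv,z):
    o,d=ray(c,uv); return o+d*(z-o[2])/d[2]
def proj(c,P):
    M=R.from_euler('xyz',c['orientation'],degrees=True).as_matrix()
    q=(np.atleast_2d(P)-c['origin'])@M
    return cv2.projectPoints(q,np.zeros(3),np.zeros(3),np.array(c['K']),np.array(c['dist_coeffs']))[0].reshape(-1,2)
def tri(obs):
    A=0;b=0
    for c,uv in obs:
        o,d=ray(c,uv);d/=np.linalg.norm(d);P=np.eye(3)-np.outer(d,d);A=A+P;b=b+P@o
    return np.linalg.solve(A,b)
E
python3 - <<'E'
from h import *
import pickle
s=cam('scene');d=cam('side')
A=lambda u,v:(255+u/4.5-.5+.11,140+v/4.2-.5+.12)
C=lambda u,v:(210+u/4.5-.4,180+v/4.5-.4)
B=lambda u,v:(170+u/5-.4,230+v/5-.4)
L=np.array([[-.11,-.22],[.27,-.22],[.27,.16],[-.11,.16]])
W1=np.array([onz(s,A(*p),.012)[:2] for p in [(48,318),(473,583),(747,243),(350,43)]])
W2=np.array([onz(d,C(*p),.012)[:2] for p in [(740,133),(225,35),(18,438),(630,580)]])
print(W1,W2)
def fit(Ls,Ws):
    lm=Ls.mean(0);wm=Ws.mean(0);H=(Ls-lm).T@(Ws-wm)
    th=np.arctan2(H[0,1]-H[1,0],H[0,0]+H[1,1]);r=np.array([[np.cos(th),-np.sin(th)],[np.sin(th),np.cos(th)]])
    t=wm-r@lm;return np.degrees(th),t,Ws-(Ls@r.T+t)
for LL,W in((L,W1),(L,W2),(np.r_[L,L],np.r_[W1,W2])):
    th,t,e=fit(LL,W);print(th,t,np.round(e*1000,1).tolist())
r=R.from_euler('z',th,degrees=True).as_matrix()
np.savez('station.npz',th=th,t=t)
tab=tri([(s,A(312,148)),(d,C(532,165))]);print('tab top',tab, r.T@(tab-[*t,0]))
# handle top ends
print('handle s', [ (r.T@(onz(s,A(*p),.06)-[*t,0])).round(4).tolist() for p in [(335,318),(400,357)]])
for n,p1,p2 in (('red',(332,118),(308,172)),('green',(460,212),(432,272)),('blue',(228,245),(182,275)),('amber',(348,340),(303,397))):
    a=onz(s,B(*p1),.057);b=onz(s,B(*p2),.057);m=(a+b)/2
    print(n,m.round(4),'yaw of frame-y',np.degrees(np.arctan2(*(a-b)[1::-1])).round(1),np.linalg.norm(a-b).round(4))
E
```

```text
[[ 0.3866919  -0.09119561]
 [ 0.76344109 -0.07220552]
 [ 0.7457908   0.30641051]
 [ 0.36667413  0.28985069]] [[ 0.38460256 -0.09059375]
 [ 0.76226385 -0.06936526]
 [ 0.74477226  0.30800242]
 [ 0.3648788   0.28936484]]
2.7659139997749613 [0.48429501 0.13431962] [[1.7, -0.5], [-1.2, 0.2], [-0.5, -0.8], [-0.0, 1.0]]
2.912858950052575 [0.48270822 0.13524793] [[0.6, -0.5], [-1.3, 1.4], [0.5, -0.8], [0.2, -0.1]]
2.839375456951489 [0.48350155 0.13478382] [[2.2, -0.8], [-0.6, -0.6], [0.5, -1.6], [1.0, 0.7], [0.1, -0.2], [-1.8, 2.2], [-0.5, 0.0], [-0.8, 0.2]]
tab top [0.48639437 0.09444368 0.12692781] [ 0.00089097 -0.04043391  0.12692781]
handle s [[0.0812, -0.1197, 0.06], [0.1379, -0.1209, 0.06]]
red [ 0.4517 -0.2785  0.057 ] yaw of frame-y 115.7 0.0367
green [ 0.553  -0.2738  0.057 ] yaw of frame-y 111.7 0.0388
blue [ 0.4566 -0.3698  0.057 ] yaw of frame-y 78.7 0.0293
amber [ 0.5564 -0.3684  0.057 ] yaw of frame-y 98.1 0.038
```

```bash
python3 -m handwheel '[[0.55,0.019,0.045,0,-5],[0.55,0.038,0.09,0,-10],[0.55,0.057,0.135,0,-15],[0.55,0.076,0.18,0,-20],[0.55,0.095,0.225,0,-22.9]]'; python3 -m handwheel '[[0.55,0.019,0.045,0,0],[0.55,0.038,0.09,0,0],[0.55,0.057,0.135,0,0],[0.55,0.076,0.18,0,0],[0.55,0.095,0.225,0,0]]'
```

```text
time: 0.75
ee_pos: [0.3343, -0.2684, 0.2309]
tcp_rot: [-180.0, 0.0, -87.4]
wrist_force: [2.1, 0.2, 0.2]
opening: 0.0384
time: 1.25
ee_pos: [0.4296, -0.0414, 0.2312]
tcp_rot: [-179.9, 0.0, -87.4]
wrist_force: [0.6, -0.9, -0.7]
opening: 0.0388
```

```bash
python3 -m handwheel '[[0.55,0.019,0.045,0,0.2],[0.55,0.038,0.09,0,0.2],[0.55,0.0566,0.136,0,0.2],[0.55,0.0566,0.136,0,0.2]]'; python3 - <<'E'
from h import *
c=cam('wrist','w1.png');print(c['origin'],c['orientation'],get_obs()['ee_pos'])
st=np.load('station.npz');r=R.from_euler('z',float(st['th']),degrees=True).as_matrix();t=[*st['t'],0]
print(proj(c,[r@np.array(p)+t for p in [(0,-.04,.128),(.11,-.115,.06)]]))
E
```

```text
time: 1.65
ee_pos: [0.4908, 0.0592, 0.2305]
tcp_rot: [180.0, 1.6, -84.0]
wrist_force: [-1.3, -0.0, 0.1]
opening: 0.0384
[0.57020295 0.06321671 0.37342087] [161.76471157   1.60742021 -84.02734556] [0.49061331 0.05875761 0.23048422]
[[280.25646231 200.2623222 ]
 [378.02644581  64.19412424]]
```

View pics/w1.png

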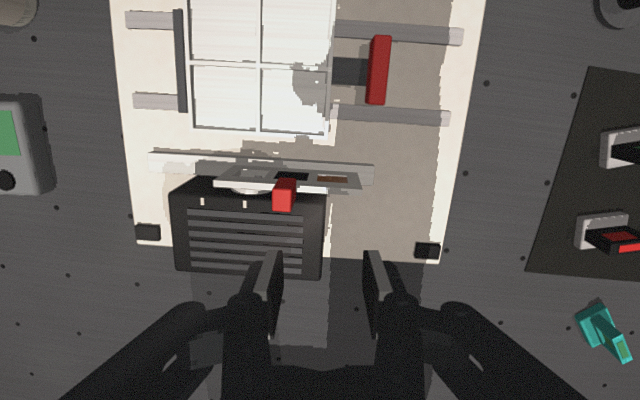

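```bash
python3 - <<'E'
from h import *
print(get_obs()['q'],get_obs()['qd'])
c=cam('wrist','w2.png')
print(c['origin'],c['orientation'])
cv2.imwrite('pics/w2z.png',cv2.resize(c['color'][20:220,240:400],None,fx=3,fy=3,interpolation=cv2.INTER_CUBIC))
E
```

```text
[  5.88241821  -2.66630467   2.20465311  94.90654702   1.6420156
 179.94860481] [-2.13063713 -1.96562995 -1.63245568  0.60468403 -0.87066709 -0.04539469]
[0.570056   0.06274304 0.37340308] [161.75156791   1.60960877 -84.07650323]
```

View pics/w2z.png

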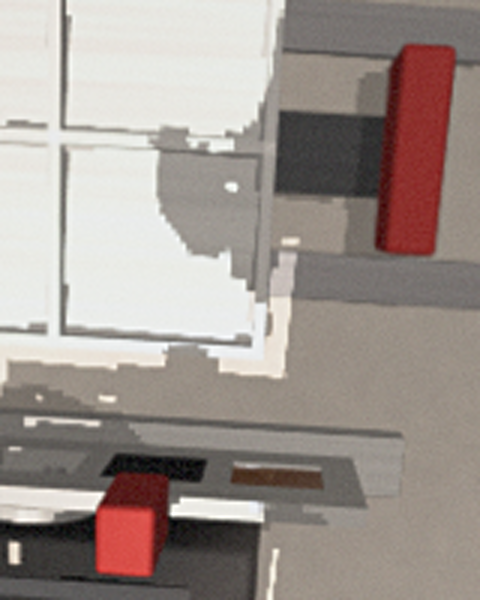

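```bash
python3 -m handwheel '[[0.55,0,0.0,0,8],[0.55,0,0,0,16],[0.55,0,0.0,0,24],[0.55,0,0,0,32],[0.55,0,0,0,40]]' >/dev/null; python3 -m handwheel '[[0.55,0,0.0,0,8],[0.55,0,0,0,16],[0.55,0,0.0,0,24],[0.55,0,0,0,32],[0.55,0,0,0,40]]'>/dev/null; python3 -m handwheel '[[0.55,0,0.0,0,8],[0.55,0,0,0,16],[0.55,0,0.0,0,24],[0.55,0,0,0,32],[0.55,0,0,0,40]]'>/dev/null; python3 -m handwheel '[[0.55,0,0.0,0,8],[0.55,0,0,0,16],[0.55,0,0.0,0,24],[0.55,0,0,0,32],[0.55,0,0,0,40]]'; python3 - <<'E'
from h import *
c={'origin':[0.570056,0.06274304,0.37340308],'orientation':[161.75156791,1.60960877,-84.07650323]}
k=cam('wrist','w3.png');c['K']=k['K'];c['dist_coeffs']=k['dist_coeffs']
st=np.load('station.npz');r=R.from_euler('z',float(st['th']),degrees=True).as_matrix();t=[*st['t'],0]
f=lambda u,v,z:(r.T@(onz(c,(240+u/3-.33,20+v/3-.33),z)-t)).round(4)
print([f(*p,.06) for p in [(455,48),(435,255),(405,45),(378,252)]],f(125,545,.128))
print('tray walls outer',[f(*p,.034) for p in [(265,345),(285,0)]])
o=get_obs();print(o['ee_pos'],o['tcp_rot'])
tab=r@np.array([0,-.04,.128])+t;print(tab)
E
```

```text
time: 3.75
ee_pos: [0.487, 0.052, 0.2323]
tcp_rot: [179.9, 1.6, 76.6]
wrist_force: [-0.8, 0.6, 0.4]
opening: 0.0384
[array([ 0.1338, -0.1247,  0.06  ]), array([ 0.0753, -0.1251,  0.06  ]), array([ 0.1337, -0.1102,  0.06  ]), array([ 0.0752, -0.1076,  0.06  ])] [-0.001  -0.0413  0.128 ]
tray walls outer [array([ 0.0418, -0.0746,  0.034 ]), array([ 0.1488, -0.0746,  0.034 ])]
[0.48698064 0.05208376 0.23235045] [179.86815217   1.58978471  77.07923716]
[0.485483   0.09483292 0.128     ]
```

```bash
python3 -m handwheel '[[0.55,-0.001,0.022,0,8],[0.55,-0.0015,0.0427,0,15.8],[0.55,-0.0015,0.0427,0,15.8],[0.55,-0.0015,0.0427,0,15.8]]'; python3 - <<'E'
from h import *
o=get_obs();print(o['ee_pos'],o['tcp_rot'],o['q'])
E
```

```text
time: 4.2
ee_pos: [0.4851, 0.094, 0.2326]
tcp_rot: [179.9, 1.6, 92.6]
wrist_force: [-0.3, 0.3, 0.0]
opening: 0.0385
[0.48511977 0.09402584 0.23257508] [179.85545074   1.60976523  92.60447543] [11.89868026 -2.53430384  2.56534329 95.21699068 -1.61197618  9.29382489]
```

```bash
python3 -m handwheel '[[0.55,0,0.001,-0.04,0.2],[0.55,0,0.001,-0.08,0.2],[0.55,0,0.001,-0.11,0.2],[0.55,0,0.001,-0.129,0.2],[0.55,0,0.001,-0.129,0.2]]'; python3 -m handwheel '[[0.75,0,0,0,0],[0.85,0,0,0,0],[1,0,0,0,0],[1,0,0,0,0],[1,0,0,0,0]]' 40; python3 - <<'E'
from h import *
o=get_obs();print(o['ee_pos'],o['tcp_rot'])
cam('wrist','w4.png')
E
```

```text
time: 4.7
ee_pos: [0.4835, 0.0936, 0.101]
tcp_rot: [-179.9, 1.7, 92.5]
wrist_force: [-0.5, 0.0, 0.6]
opening: 0.0383
time: 5.2
ee_pos: [0.4837, 0.0935, 0.102]
tcp_rot: [-179.9, 1.7, 92.5]
wrist_force: [-3.3, -2.5, 5.7]
opening: 0.0153
[0.48369066 0.0935112  0.10197669] [-179.94838199    1.67214732   92.53109475]
```

View pics/w4.png

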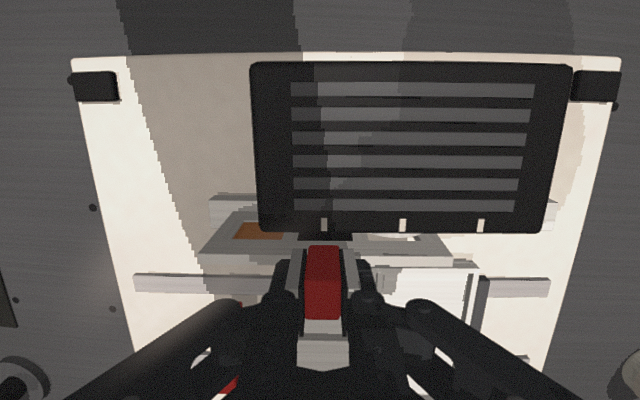

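The tab is between the pads, centred at about (323,280). Sliding it 40 mm along station +y.

```bash
python3 -m handwheel '[[1,-0.0005,0.01,0,0],[1,-0.001,0.02,0,0],[1,-0.0015,0.03,0,0],[1,-0.002,0.04,0,0],[1,-0.002,0.04,0,0]]'; python3 -m handwheel '[[1,0,0,0,0],[0.55,0,0,0,0],[0.55,0,0,0,0],[0.55,0,0,0,0]]'; python3 - <<'E'
from h import *
o=get_obs();print(o['ee_pos'],o['tcp_rot'])
cam('wrist','w5.png')
E
```

```text
time: 5.75
ee_pos: [0.4817, 0.1344, 0.1021]
tcp_rot: [-180.0, 1.6, 92.6]
wrist_force: [-1.0, 2.0, -0.8]
opening: 0.0155
time: 6.15
ee_pos: [0.482, 0.1342, 0.1023]
tcp_rot: [180.0, 1.6, 92.6]
wrist_force: [-0.1, -0.5, -0.1]
opening: 0.0386
[0.48204022 0.13421348 0.10232039] [179.99986035   1.62854762  92.55615524]
```

View pics/w5.png

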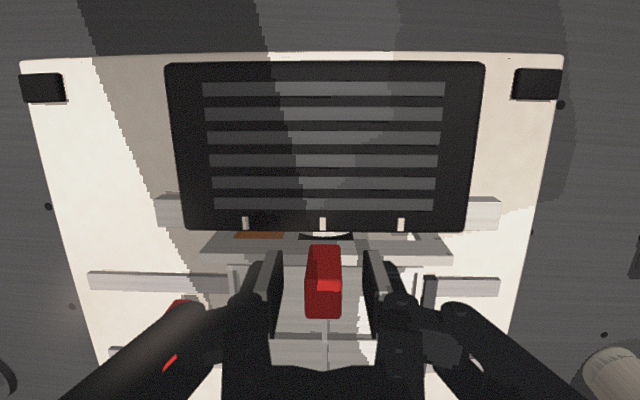

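```bash
python3 -m handwheel '[[0.55,0,0,0.045,0],[0.55,0.01,-0.01,0.08,0.3],[0.55,0.045,-0.045,0.1,0.3],[0.55,0.08,-0.078,0.1,0.3],[0.55,0.1126,-0.1096,0.09,0.3]]';  python3 - <<'E'
from h import *
c=cam('wrist','w6.png')
o=get_obs();print(o['ee_pos'],o['tcp_rot'],c['origin'],c['orientation'])
st=np.load('station.npz');r=R.from_euler('z',float(st['th']),degrees=True).as_matrix();t=[*st['t'],0]
print(proj(c,[r@np.array(p)+t for p in [(0,-.0,.128),(.1055,-.1155,.06)]]))
E
```

```text
time: 6.7
ee_pos: [0.5968, 0.0232, 0.1948]
tcp_rot: [179.7, 1.6, 92.9]
wrist_force: [0.9, 1.6, 0.4]
opening: 0.0381
[0.59948216 0.01883846 0.1897587 ] [179.95869772   1.74680724  92.70380499] [0.51487969 0.02294659 0.33738775] [161.50283188   1.67083009  92.86662723]
[[524.80917648  48.28766811]
 [329.04766532 186.41126132]]
```

View pics/w6.png

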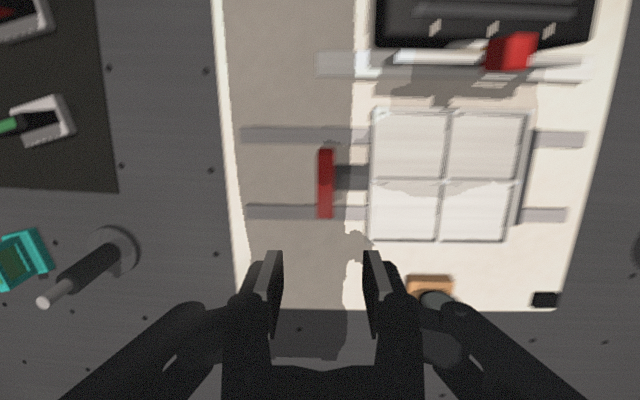

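```bash
python3 -m handwheel '[[0.55,0,0,0,0],[0.55,0,0,0,0]]';  python3 - <<'E'
from h import *
c=cam('wrist','w7.png')
o=get_obs();print(o['ee_pos'],o['tcp_rot'],c['origin'],c['orientation'])
st=np.load('station.npz');r=R.from_euler('z',float(st['th']),degrees=True).as_matrix();t=[*st['t'],0]
print(proj(c,[r@np.array(p)+t for p in [(0,-.0,.128),(.1055,-.1155,.06)]]))
cv2.imwrite('pics/w7z.png',cv2.resize(c['color'][90:260,300:540],None,fx=3.3,fy=3.3,interpolation=cv2.INTER_CUBIC))
E
```

```text
time: 6.95
ee_pos: [0.5994, 0.0183, 0.1891]
tcp_rot: [-180.0, 1.8, 92.6]
wrist_force: [-0.2, 0.7, 0.2]
opening: 0.0386
[0.59908098 0.01903155 0.18974799] [179.98451959   1.74229364  92.69510081] [0.51818819 0.01871603 0.33209372] [161.79830598   1.7859865   92.6335088 ]
[[538.53962892  42.7449158 ]
 [335.11294052 186.38959449]]
```

View pics/w7z.png

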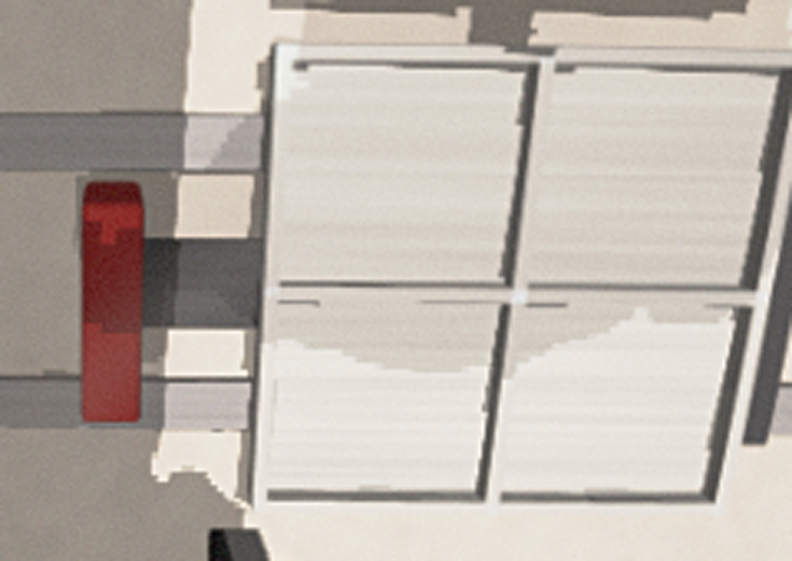

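```bash
python3 - <<'E'
from h import *
k=cam('scene');k=cam('wrist')
c=k
st=np.load('station.npz');r=R.from_euler('z',float(st['th']),degrees=True).as_matrix();t=[*st['t'],0]
f=lambda u,v,z:(r.T@(onz(c,(300+u/3.3-.35,90+v/3.3-.35),z)-t)).round(4)
print('handle',f(112,308,.06),'cross',f(518,297,.034),'corner',f(275,47,.034),f(255,505,.034))
o=get_obs();print(o['ee_pos'],c['origin'])
for x in (.105,.11):print((r@np.array([x,-.115,0])+t))
E
```

```text
handle [ 0.1025 -0.1156  0.06  ] cross [ 0.1055 -0.0003  0.034 ] corner [ 0.0376 -0.0729  0.034 ] [ 0.171  -0.0717  0.034 ]
[0.59895958 0.019748   0.19047548] [0.51753104 0.01970343 0.33310346]
[0.59406931 0.0251263  0.        ]
[0.59906317 0.02537398 0.        ]
```

```bash
python3 -m handwheel '[[0.6,-0.005,0.0055,-0.04,0.2],[0.6,-0.005,0.0055,-0.08,0.2],[0.6,-0.005,0.0055,-0.115,0.2],[0.6,-0.005,0.0055,-0.14,0.2],[0.6,-0.005,0.0055,-0.155,0.2]]'; python3 -m handwheel '[[0.75,0,0,0,0],[0.85,0,0,0,0],[1,0,0,0,0],[1,0,0,0,0],[1,0,0,0,0]]' 60
```

```text
time: 7.6
ee_pos: [0.5926, 0.0262, 0.034]
tcp_rot: [-180.0, 1.7, 93.1]
wrist_force: [0.1, 0.4, -0.8]
opening: 0.0343
time: 8.1
ee_pos: [0.5917, 0.0234, 0.0334]
tcp_rot: [-179.8, 2.0, 92.9]
wrist_force: [0.2, -18.5, -16.2]
opening: 0.0152
```

```bash
python3 -m handwheel '[[1,0.001,-0.02,0.001,0],[1,0.002,-0.04,0.001,0],[1,0.003,-0.06,0.001,0],[1,0.004,-0.08,0.001,0],[1,0.005,-0.098,0.001,0]]';python3 -m handwheel '[[1,0,0,0,0],[1,0,-0.002,0,0],[1,0,-0.002,0,0]]'
```

```text
time: 8.6
ee_pos: [0.596, -0.0716, 0.0335]
tcp_rot: [-179.8, 1.6, 93.1]
wrist_force: [2.9, 15.9, -16.0]
opening: 0.0147
time: 8.9
ee_pos: [0.596, -0.0726, 0.0335]
tcp_rot: [-179.8, 1.5, 93.1]
wrist_force: [3.8, 2.5, -14.0]
opening: 0.015
```

```bash
python3 -m handwheel '[[1,0,-0.003,0,0],[1,0,-0.006,0,0],[1,0,-0.006,0,0],[1,0,-0.006,0,0]]';python3 - <<'E'
from h import *
s=cam('scene','s8.png');d=cam('side','d8.png')
cv2.imwrite('pics/s8a.png',cv2.resize(s['color'][140:280,255:430],None,fx=4,fy=4,interpolation=cv2.INTER_CUBIC))
cv2.imwrite('pics/d8a.png',cv2.resize(d['color'][170:310,210:380],None,fx=4,fy=4,interpolation=cv2.INTER_CUBIC))
E
```

```text
time: 9.3
ee_pos: [0.5962, -0.0767, 0.0334]
tcp_rot: [-179.8, 1.3, 93.1]
wrist_force: [3.4, 6.2, -14.5]
opening: 0.0148
```

View pics/s8a.png

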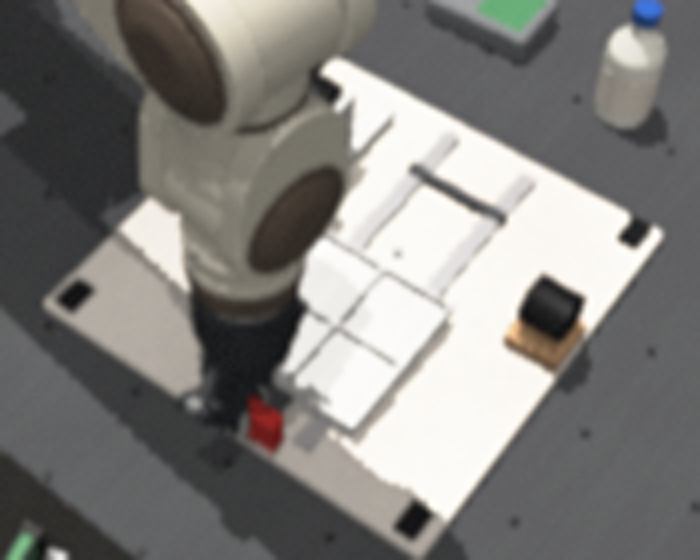

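View pics/d8a.png

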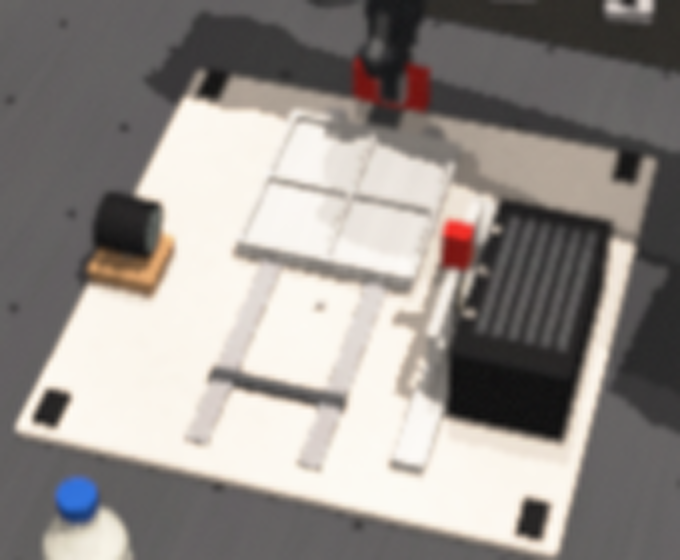

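```bash
python3 -m handwheel '[[1,0,-0.004,0,0],[1,0,-0.006,0,0],[1,0,-0.006,0,0]]';python3 -m handwheel '[[1,0,0,0,0],[0.55,0,0,0,0],[0.55,0,0,0,0],[0.55,0,0,0.03,0],[0.55,0,0,0.08,0]]';python3 -m handwheel '[[0.5,0,-0.02,0.05,-8],[0.5,-0.01,-0.04,0.08,-16],[0.5,-0.02,-0.06,0.1,-24],[0.5,-0.03,-0.08,0.1,-32],[0.5,-0.04,-0.1,0.1,-40]]'
```

```text
time: 9.7
ee_pos: [0.5963, -0.0768, 0.0333]
tcp_rot: [-179.8, 0.8, 93.4]
wrist_force: [2.9, 30.4, -12.2]
opening: 0.0149
time: 10.2
ee_pos: [0.5948, -0.0769, 0.1123]
tcp_rot: [-179.6, 0.8, 93.4]
wrist_force: [0.9, 0.5, 0.3]
opening: 0.0386
time: 10.7
ee_pos: [0.5549, -0.1782, 0.2149]
tcp_rot: [-179.8, 0.7, 53.0]
wrist_force: [0.9, -0.7, -1.6]
opening: 0.0428
```

```bash
python3 -m handwheel '[[0.5,-0.013,-0.05,0.01,-8],[0.5,-0.026,-0.1,0.02,-16],[0.5,-0.039,-0.15,0.02,-24],[0.5,-0.052,-0.2,0.02,-32],[0.5,-0.065,-0.25,0.02,-38]]';python3 -m handwheel '[[0.5,0,0,0,0],[0.5,0,0,0,0],[0.5,0,0,0,0]]'; python3 - <<'E'
from h import *
c=cam('wrist','w9.png')
import pickle;pickle.dump(c,open('w9.pkl','wb'))
s=cam('scene','s9.png')
o=get_obs();print(o['ee_pos'],o['tcp_rot'],c['origin'],c['orientation'])
E
```

```text
time: 11.2
ee_pos: [0.4919, -0.4191, 0.2368]
tcp_rot: [-180.0, 0.6, 14.7]
wrist_force: [0.9, -0.2, 0.2]
opening: 0.0429
time: 11.5
ee_pos: [0.4921, -0.4186, 0.2378]
tcp_rot: [180.0, 0.6, 14.8]
wrist_force: [0.2, 0.5, 0.0]
opening: 0.0429
[ 0.49244601 -0.41796181  0.23758403] [-179.99275826    0.58634952   14.81064154] [ 0.47214144 -0.34089068  0.38080654] [161.73798552   0.57408337  14.74029302]
```

View pics/w9.png

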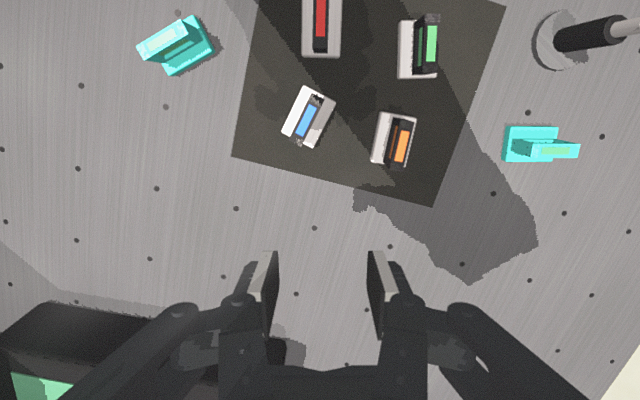

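View pics/s9.png

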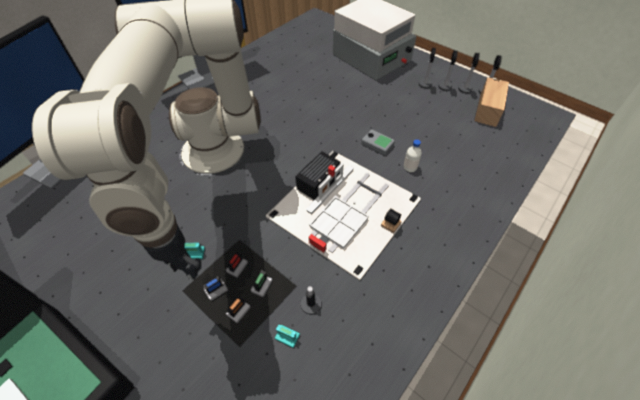

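```bash
python3 - <<'E'
import cv2
a=cv2.imread('pics/w9.png')
cv2.imwrite('pics/w9z.png',cv2.resize(a[0:180,260:460],None,fx=4,fy=3.3333,interpolation=cv2.INTER_CUBIC))
E
```

```text
(no output)
```

View pics/w9z.png

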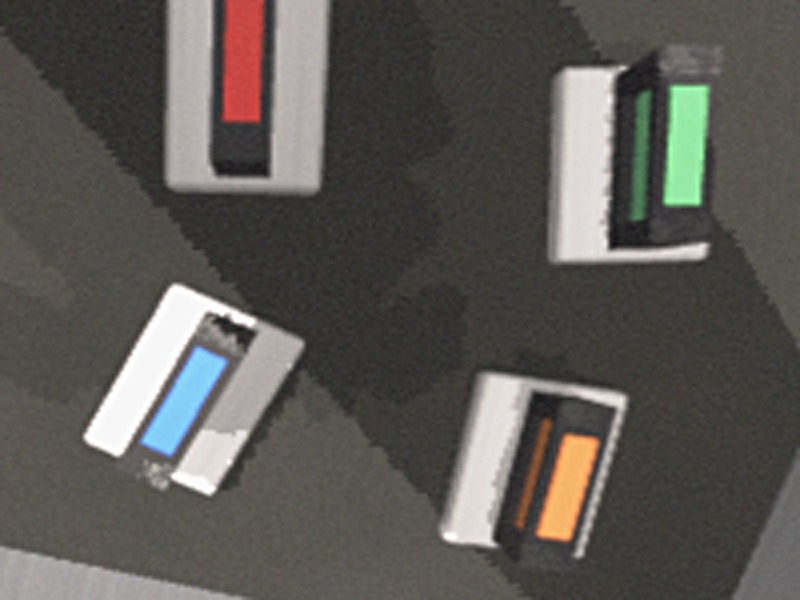

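```bash
python3 - <<'E'
from h import *
import pickle
c=pickle.load(open('w9.pkl','rb'))
f=lambda p,z=.057:onz(c,(260+p[0]/4-.375,p[1]/3.3333-.35),z)
for n,cc,a,b in (('green',(686,145),(690,85),(683,205)),('amber',(569,487),(584,434),(556,541)),('blue',(184,400),(214,349),(153,450)),('red',(242,122),(243,0),(242,122))):
    A,B=f(a),f(b);print(n,f(cc).round(4),'yaw x',(np.degrees(np.arctan2(*(A-B)[1::-1]))-90).round(1),np.linalg.norm(A-B).round(4))
print('green foot yaw',[(np.degrees(np.arctan2(*(f(a,.017)-f(b,.017))[1::-1]))-90).round(1) for a,b in [((555,70),(552,262)),((478,375),(442,540)),((170,290),(88,437)),((167,0),(168,185))]])
F=lambda p:f(p,.017)[:2].round(4)
print('blue foot c',F(((172+303+212+88)/4,(286+342+494+440)/4)),'amber c',F(((480+628+580+442)/4,(373+393+557+540)/4)), 'green c', F(((553+  620+78+710+551)/4.,164)))
st=np.load('station.npz');r=R.from_euler('z',float(st['th']),degrees=True).as_matrix();t=[*st['t'],0]
for n,b in (('1',(.072,-.065)),('2',(.138,-.065)),('3',(.072,-.135)),('4',(.138,-.135))):print('bay',n,(r@np.array([*b,.026])+t).round(4))
E
```

```text
green [ 0.5533 -0.274   0.057 ] yaw x 16.7 0.0305
amber [ 0.5574 -0.3698  0.057 ] yaw x 6.4 0.0321
blue [ 0.4596 -0.3698  0.057 ] yaw x -13.1 0.0324
red [ 0.4545 -0.2947  0.057 ] yaw x 14.2 0.0299
green foot yaw [np.float64(17.4), np.float64(7.0), np.float64(-12.1), np.float64(14.1)]
blue foot c [ 0.4599 -0.3698] amber c [ 0.5559 -0.3694] green c [ 0.5507 -0.2749]
bay 1 [0.5586 0.0734 0.026 ]
bay 2 [0.6246 0.0767 0.026 ]
bay 3 [0.5621 0.0035 0.026 ]
bay 4 [0.628  0.0068 0.026 ]
```

```bash
python3 -m handwheel '[[0.5,-0.014,0.046,-0.02,-0.6],[0.5,-0.028,0.092,-0.05,-0.6],[0.5,-0.0416,0.139,-0.09,-0.6],[0.5,-0.0416,0.139,-0.12,-0.6],[0.5,-0.0416,0.139,-0.12,-0.6]]'; python3 - <<'E'
from h import *
c=cam('wrist','w10.png')
o=get_obs();print(o['ee_pos'],o['tcp_rot'])
cv2.imwrite('pics/s10.png',cv2.resize(cam('scene')['color'][230:350,170:330],None,fx=4,fy=4))
E
```

```text
time: 12.1
ee_pos: [0.447, -0.2738, 0.1112]
tcp_rot: [-179.5, 1.0, 14.5]
wrist_force: [-0.0, -1.0, -0.8]
opening: 0.0425
[ 0.44938564 -0.27635136  0.11559165] [-179.80562733    0.7769       14.40073412]
```

View pics/s10.png

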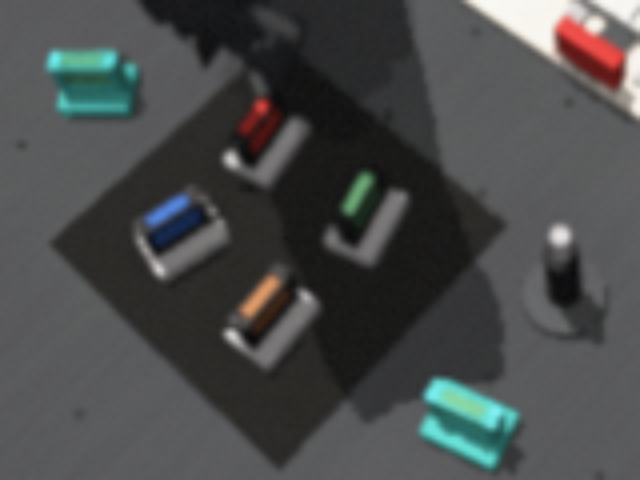

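View pics/w10.png

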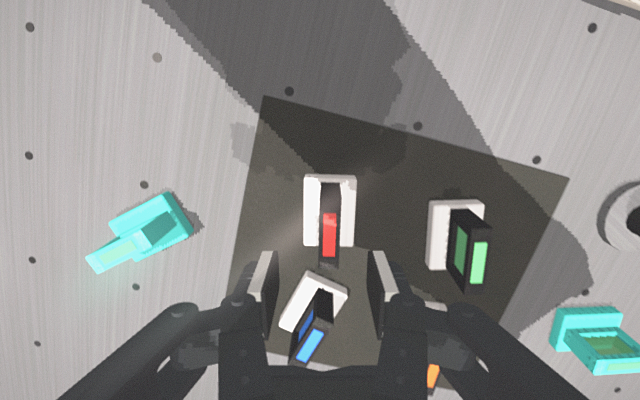

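```bash
python3 - <<'E'
from h import *
c=cam('wrist');o=get_obs();print(o['ee_pos'],o['tcp_rot'])
print(onz(c,(329.5,234),.057), onz(c,(329.5,211),.017))
E
```

```text
[ 0.45229644 -0.27949402  0.12014252] [179.85383288   0.45234206  14.28277255]
[ 0.45715978 -0.28835112  0.057     ] [ 0.45705739 -0.28631671  0.017     ]
```

```bash
python3 -m handwheel '[[0.5,-0.001,0,-0.03,0],[0.5,-0.001,0,-0.06,0],[0.5,-0.001,0,-0.08,0],[0.5,-0.001,0,-0.095,0],[0.5,-0.001,0,-0.095,0]]' 60;python3 -m handwheel '[[0.7,0,0,0,0],[1,0,0,0,0],[1,0,0,0,0],[1,0,0,0,0],[1,0,0,0,0]]' 60
```

```text
time: 12.75
ee_pos: [0.4518, -0.2803, 0.0252]
tcp_rot: [179.8, 0.5, 14.3]
wrist_force: [-0.6, 0.5, -0.1]
opening: 0.0426
time: 13.25
ee_pos: [0.4529, -0.2812, 0.027]
tcp_rot: [179.7, 0.3, 14.2]
wrist_force: [0.6, -2.2, 5.9]
opening: 0.0132
```

```bash
python3 -m handwheel '[[1,0,0,0.04,0],[1,0,0.01,0.08,-2],[1,0.01,0.045,0.1,-6],[1,0.02,0.085,0.1,-11.4],[1,0.03,0.13,0.1,-11.4]]';python3 -m handwheel '[[1,0.012,0.04,0,0],[1,0.024,0.08,0,0],[1,0.036,0.12,0,0],[1,0.048,0.16,0,0],[1,0.06,0.2,0,0]]'
```

```text
time: 13.75
ee_pos: [0.4835, -0.1504, 0.1283]
tcp_rot: [179.6, 0.2, 2.6]
wrist_force: [1.1, 0.2, -1.9]
opening: 0.0133
time: 14.25
ee_pos: [0.5436, 0.0514, 0.1287]
tcp_rot: [179.6, 0.2, 2.6]
wrist_force: [0.7, -0.1, -0.8]
opening: 0.0129
```

```bash
python3 -m handwheel '[[1,0,0.0,0,0],[1,0,0,0,0],[1,0,0,0,0]]'; python3 - <<'E'
from h import *
o=get_obs();c=cam('wrist','w11.png');print(o['ee_pos'],o['tcp_rot'])
E
```

```text
time: 14.55
ee_pos: [0.5434, 0.0509, 0.1287]
tcp_rot: [179.6, 0.2, 2.6]
wrist_force: [-0.8, -0.4, -1.6]
opening: 0.0129
[0.5433932  0.05085843 0.12874977] [179.6352091    0.19899917   2.57362015]
```

View pics/w11.png

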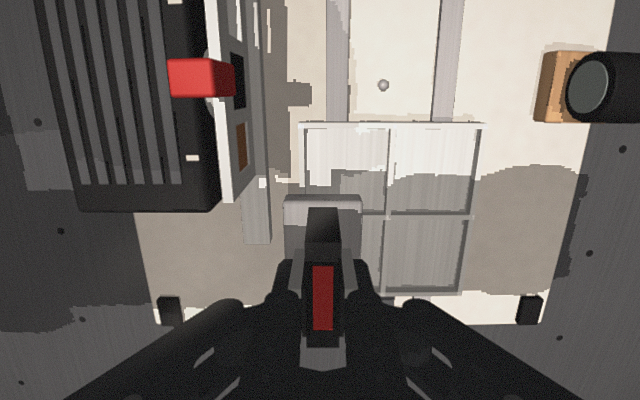

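```bash
python3 - <<'E'
from h import *
c=cam('wrist');o=get_obs();print(o['ee_pos'],o['tcp_rot'])
print('corner',onz(c,(300,124),.034),onz(c,(482,124),.034),'cross',onz(c,(387,215),.034))
st=np.load('station.npz');r=R.from_euler('z',float(st['th']),degrees=True).as_matrix();t=[*st['t'],0]
for b in ((.105-.068,-.1+.072),(.105+.068,-.1+.072),(.105,-.1)):print((r@np.array([*b,.034])+t).round(4))
# filter top center in gripper
print('filter top strip',onz(c,(323,298),.128-.024+.057))
E
```

```text
[0.54348605 0.05036379 0.12885943] [1.79640739e+02 1.76192569e-01 2.50808896e+00]
corner [0.52374276 0.10799923 0.034     ] [0.65384447 0.11443604 0.034     ] cross [0.592704  0.0419023 0.034    ]
[0.5218 0.1087 0.034 ]
[0.6577 0.1154 0.034 ]
[0.5933 0.0401 0.034 ]
filter top strip [0.54269524 0.05353826 0.161     ]
```

```bash
python3 -m handwheel '[[1,0.0151,0.021,0,0.3],[1,0.0151,0.021,0,0.3],[1,0.0151,0.021,-0.02,0.3],[1,0.0151,0.021,-0.04,0.3],[1,0.0151,0.021,-0.055,0.3]]';python3 -m handwheel '[[1,0,0,-0.01,0],[1,0,0,-0.018,0],[1,0,0,-0.022,0],[1,0,0,-0.022,0]]'
```

```text
time: 15.15
ee_pos: [0.558, 0.0703, 0.0727]
tcp_rot: [179.6, 0.2, 2.7]
wrist_force: [0.1, -0.8, -1.5]
opening: 0.0127
time: 15.55
ee_pos: [0.558, 0.0702, 0.0508]
tcp_rot: [179.6, 0.2, 2.7]
wrist_force: [-0.1, 0.3, -0.7]
opening: 0.013
```

```bash
python3 -m handwheel '[[1,0,0,-0.001,0],[1,0,0,-0.002,0],[1,0,0,-0.002,0]]';python3 -m handwheel '[[0.7,0,0,0,0],[0.6,0,0,0,0],[0.6,0,0,0,0],[0.6,0,0,0.04,0],[0.6,0,0,0.08,0]]'; python3 -m handwheel '[[0.5,0,-0.02,0.02,0],[0.5,0,-0.07,0.05,0],[0.5,0,-0.12,0.08,0],[0.5,0,-0.12,0.08,0],[0.5,0,-0.12,0.08,0]]';python3 - <<'E'
from h import *
c=cam('wrist','w12.png');o=get_obs();print(o['ee_pos'],o['tcp_rot'])
E
```

```text
time: 15.85
ee_pos: [0.5585, 0.0703, 0.05]
tcp_rot: [179.6, 0.1, 2.7]
wrist_force: [-1.5, -0.5, 4.5]
opening: 0.0133
time: 16.35
ee_pos: [0.5576, 0.0701, 0.1297]
tcp_rot: [179.6, 0.3, 2.7]
wrist_force: [2.0, 0.1, 0.8]
opening: 0.0344
time: 16.85
ee_pos: [0.5581, -0.0516, 0.211]
tcp_rot: [179.6, 0.2, 2.6]
wrist_force: [-0.5, 0.2, -1.1]
opening: 0.043
[ 0.55776643 -0.05028717  0.20968441] [179.63502999   0.27599596   2.63397687]
```

View pics/w12.png

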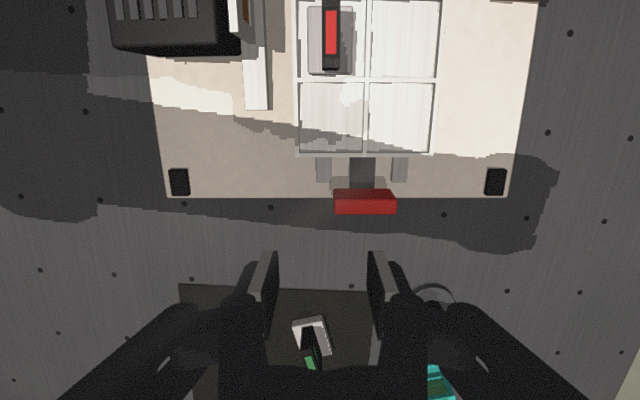

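```bash
python3 -m handwheel '[[0.5,0,-0.05,0,3],[0.5,0,-0.1,0,6],[0.5,-0.01,-0.15,0,9],[0.5,-0.02,-0.2,0,12],[0.5,-0.03,-0.25,0,14]]'; python3 -m handwheel '[[0.5,0,-0.05,0.02,0],[0.5,0,-0.1,0.02,0],[0.5,0,-0.1,0.02,0],[0.5,0,-0.1,0.02,0],[0.5,0,-0.1,0.02,0]]';python3 - <<'E'
from h import *
import pickle
c=cam('wrist','w13.png');o=get_obs();print(o['ee_pos'],o['tcp_rot']);pickle.dump(c,open('w13.pkl','wb'))
cv2.imwrite('pics/w13z.png',cv2.resize(c['color'][0:180,240:440],None,fx=4,fy=3.3333,interpolation=cv2.INTER_CUBIC))
E
```

```text
time: 17.4
ee_pos: [0.5283, -0.297, 0.2081]
tcp_rot: [179.7, 0.3, 16.9]
wrist_force: [0.5, 0.3, 0.2]
opening: 0.0431
time: 17.9
ee_pos: [0.5288, -0.3953, 0.2271]
tcp_rot: [179.8, 0.4, 16.9]
wrist_force: [0.1, -0.0, -0.1]
opening: 0.0427
[ 0.5288817  -0.39510685  0.22758748] [179.79337078   0.35783043  16.96771886]
```

View pics/w13z.png

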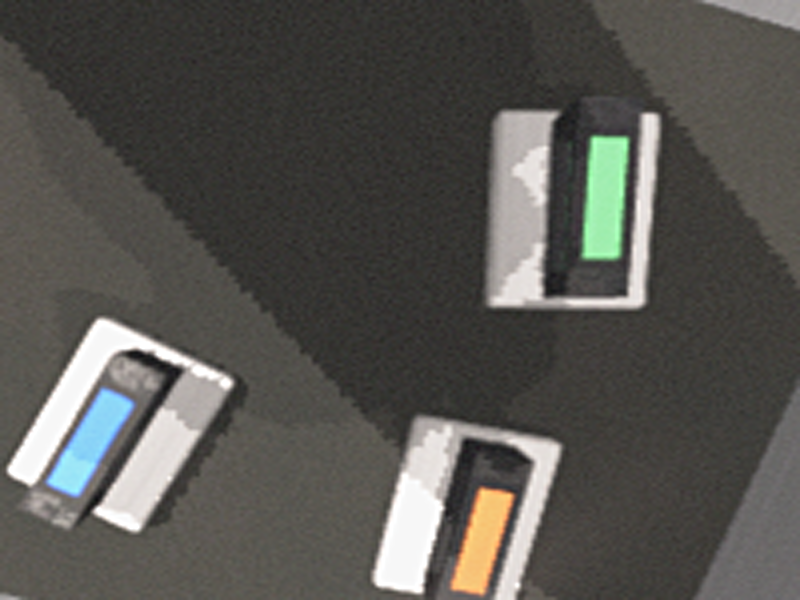

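Three remain. The strip centres in the crop are green (605,197), amber (482,541) and blue (91,441).

```bash
cat >> h.py <<'E'
def meas(c,f,items):
    for n,a,b in items:
        A,B=onz(c,f(a),.057),onz(c,f(b),.057);print(n,((A+B)/2).round(4)[:2],'yaw',(np.degrees(np.arctan2(*(A-B)[1::-1]))-90).round(1),np.linalg.norm(A-B).round(4))
E
python3 - <<'E'
from h import *
import pickle
c=pickle.load(open('w13.pkl','rb'))
meas(c,lambda p:(240+p[0]/4-.375,p[1]/3.3333-.35),[('green',(609,136),(602,260)),('amber',(497,489),(467,594)),('blue',(117,390),(64,494))])
E
```

```text
green [ 0.5534 -0.2743] yaw 17.3 0.031
amber [ 0.5571 -0.3704] yaw 5.6 0.0316
blue [ 0.4595 -0.3703] yaw -9.0 0.0324
```

```bash
python3 -m handwheel '[[0.5,0.01,0.045,0,0],[0.5,0.02,0.09,-0.02,0],[0.5,0.0245,0.1207,-0.06,0],[0.5,0.0245,0.1207,-0.1,0],[0.5,0.0245,0.1207,-0.12,0]]';python3 -m handwheel '[[0.5,0,0,0,0],[0.5,0,0,0,0]]'
```

```text
time: 18.45
ee_pos: [0.5526, -0.2706, 0.1044]
tcp_rot: [179.9, 0.5, 17.2]
wrist_force: [-0.9, -0.5, -0.1]
opening: 0.0427
time: 18.65
ee_pos: [0.5526, -0.2691, 0.105]
tcp_rot: [179.9, 0.5, 17.3]
wrist_force: [1.0, 0.6, 1.2]
opening: 0.0426
```

```bash
python3 -m handwheel '[[0.5,0.001,-0.005,-0.03,0],[0.5,0.001,-0.005,-0.06,0],[0.5,0.001,-0.005,-0.08,0],[0.5,0.001,-0.005,-0.08,0],[0.5,0.001,-0.005,-0.08,0]]' 60;python3 -m handwheel '[[0.7,0,0,0,0],[1,0,0,0,0],[1,0,0,0,0],[1,0,0,0,0],[1,0,0,0,0]]' 60
```

```text
time: 19.15
ee_pos: [0.5544, -0.2743, 0.027]
tcp_rot: [179.9, 0.4, 17.3]
wrist_force: [0.6, -0.1, -0.1]
opening: 0.0426
time: 19.65
ee_pos: [0.5555, -0.2749, 0.0294]
tcp_rot: [179.7, 0.2, 17.3]
wrist_force: [0.2, 0.3, 6.9]
opening: 0.0129
```

```bash
python3 -m handwheel '[[1,0,0,0.04,0],[1,0,0.01,0.08,-2],[1,0.01,0.045,0.1,-7],[1,0.02,0.085,0.1,-14.4],[1,0.03,0.13,0.1,-14.4]]';python3 -m handwheel '[[1,0.008,0.04,0,0],[1,0.016,0.08,0,0],[1,0.024,0.12,0,0],[1,0.032,0.16,0,0],[1,0.039,0.2,0,0]]';python3 -m handwheel '[[1,0,0.01,0,0],[1,0,0.01,0,0],[1,0,0.01,0,0]]'; python3 - <<'E'
from h import *
o=get_obs();c=cam('wrist','w14.png');print(o['ee_pos'],o['tcp_rot'],o['opening'],c['origin'],c['orientation'])
E
```

```text
time: 20.15
ee_pos: [0.5862, -0.1443, 0.1311]
tcp_rot: [179.7, 0.1, 2.6]
wrist_force: [0.4, -0.2, -2.8]
opening: 0.0128
time: 20.65
ee_pos: [0.6255, 0.0574, 0.1319]
tcp_rot: [179.7, 0.0, 2.6]
wrist_force: [0.5, -0.7, -2.5]
opening: 0.0132
time: 20.95
ee_pos: [0.6255, 0.0669, 0.1322]
tcp_rot: [179.7, 0.0, 2.6]
wrist_force: [-0.0, -0.6, -1.2]
opening: 0.0128
[0.62548359 0.06689246 0.13218281] [1.79654086e+02 2.96585563e-02 2.57765305e+00] 0.012831002206840298 [0.62100423 0.14769531 0.27473141] [1.61402849e+02 2.02104288e-02 2.56792810e+00]
```

View pics/w14.png

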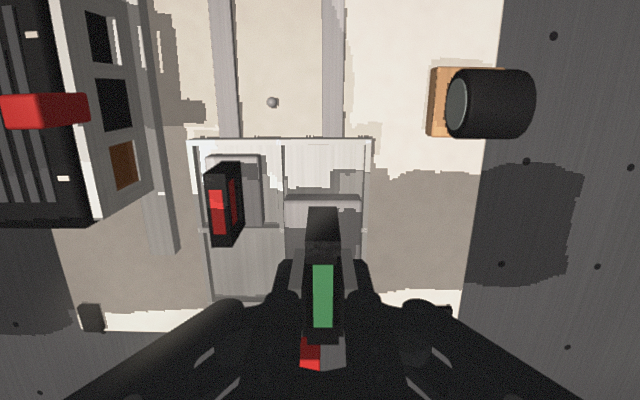

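```bash
python3 -m handwheel '[[1,-0.001,0.007,-0.01,0.3],[1,-0.001,0.007,-0.03,0.3],[1,-0.001,0.007,-0.05,0.3],[1,-0.001,0.007,-0.065,0.3],[1,-0.001,0.007,-0.075,0.3]]';python3 -m handwheel '[[1,0,0,-0.003,0],[1,0,0,-0.006,0],[1,0,0,-0.006,0]]'
```

```text
time: 21.5
ee_pos: [0.6238, 0.0728, 0.0553]
tcp_rot: [179.7, 0.1, 2.8]
wrist_force: [0.0, 0.0, -0.8]
opening: 0.0131
time: 21.8
ee_pos: [0.6237, 0.0726, 0.0522]
tcp_rot: [179.7, 0.0, 2.8]
wrist_force: [-10.2, -0.4, 16.3]
opening: 0.013
```

```bash
python3 -m handwheel '[[0.7,0,0,0.001,0],[0.6,0,0,0.001,0],[0.6,0,0,0.001,0],[0.6,0,0,0.04,0],[0.6,0,0,0.08,0]]'; python3 -m handwheel '[[0.5,0,-0.02,0.02,0],[0.5,0,-0.07,0.05,0],[0.5,0,-0.12,0.08,0],[0.5,0,-0.12,0.08,0],[0.5,0,-0.12,0.08,0]]';python3 - <<'E'
from h import *
c=cam('wrist','w15.png');o=get_obs();print(o['ee_pos'],o['tcp_rot'])
E
```

```text
time: 22.3
ee_pos: [0.6228, 0.0725, 0.1316]
tcp_rot: [179.6, 0.2, 2.8]
wrist_force: [1.2, 0.5, 0.7]
opening: 0.0345
time: 22.8
ee_pos: [0.6234, -0.0496, 0.2129]
tcp_rot: [179.6, 0.1, 2.6]
wrist_force: [-0.2, 1.3, -0.6]
opening: 0.0427
[ 0.62307675 -0.04812212  0.21148059] [179.65863931   0.20115731   2.66275368]
```

View pics/w15.png

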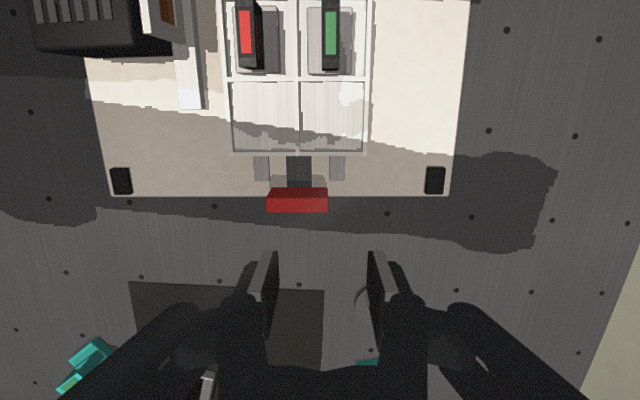

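```bash
python3 -m handwheel '[[0.5,-0.02,-0.045,0,1],[0.5,-0.03,-0.09,0,2],[0.5,-0.04,-0.135,0,3],[0.5,-0.05,-0.18,0,3],[0.5,-0.06,-0.225,0,3]]'; python3 -m handwheel '[[0.5,-0.01,-0.045,0.02,0],[0.5,-0.02,-0.09,0.02,0],[0.5,-0.03,-0.13,0.02,0],[0.5,-0.04,-0.17,0.02,0],[0.5,-0.04,-0.17,0.02,0]]';python3 -m handwheel '[[0.5,0,0,0,0],[0.5,0,0,0,0]]';python3 - <<'E'
from h import *
import pickle
c=cam('wrist','w16.png');o=get_obs();print(o['ee_pos'],o['tcp_rot']);pickle.dump(c,open('w16.pkl','wb'))
cv2.imwrite('pics/w16z.png',cv2.resize(c['color'][0:180,240:440],None,fx=4,fy=3.3333,interpolation=cv2.INTER_CUBIC))
E
```

```text
time: 23.35
ee_pos: [0.5628, -0.273, 0.21]
tcp_rot: [179.7, 0.3, 5.8]
wrist_force: [0.9, 0.3, -0.2]
opening: 0.0421
time: 23.85
ee_pos: [0.5218, -0.4458, 0.2269]
tcp_rot: [179.8, 0.4, 5.6]
wrist_force: [-0.0, -0.1, -0.7]
opening: 0.0425
time: 24.05
ee_pos: [0.5225, -0.4445, 0.2254]
tcp_rot: [179.9, 0.5, 5.7]
wrist_force: [0.1, -0.5, -0.8]
opening: 0.0431
[ 0.5225627  -0.44429212  0.22598021] [179.91162221   0.48047223   5.70297857]
```

View pics/w16z.png

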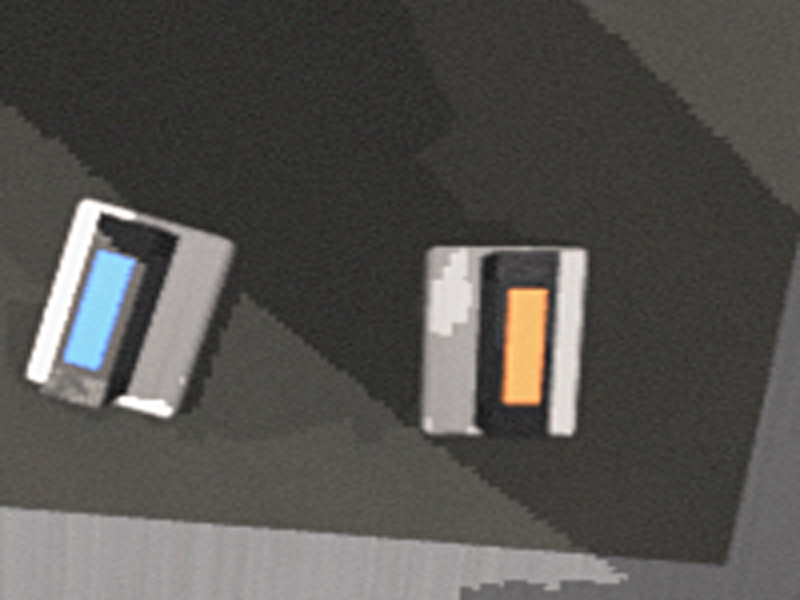

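```bash
python3 - <<'E'
from h import *
import pickle
c=pickle.load(open('w16.pkl','rb'))
meas(c,lambda p:(240+p[0]/4-.375,p[1]/3.3333-.35),[('amber',(527,289),(522,404)),('blue',(117,250),(83,368))])
E
python3 -m handwheel '[[0.5,0.01,0.03,-0.02,0],[0.5,0.02,0.05,-0.05,0],[0.5,0.0347,0.0737,-0.08,0],[0.5,0.0347,0.0737,-0.11,0],[0.5,0.0347,0.0737,-0.11,0]]';python3 -m handwheel '[[0.5,0,0,0,0],[0.5,0,0,0,0]]'
```

```text
amber [ 0.557  -0.3703] yaw 5.9 0.0305
blue [ 0.4598 -0.37  ] yaw -11.1 0.0322
time: 24.6
ee_pos: [0.5564, -0.3672, 0.1117]
tcp_rot: [-179.8, 0.8, 5.9]
wrist_force: [-0.9, 0.7, 0.7]
opening: 0.0428
time: 24.8
ee_pos: [0.5569, -0.3671, 0.1132]
tcp_rot: [-179.9, 0.7, 5.9]
wrist_force: [-0.7, 0.5, 0.5]
opening: 0.0424
```

```bash
python3 -m handwheel '[[0.5,0,-0.002,-0.03,0],[0.5,0,-0.002,-0.06,0],[0.5,0,-0.002,-0.087,0],[0.5,0,-0.002,-0.087,0],[0.5,0,-0.002,-0.087,0]]' 60;python3 -m handwheel '[[0.7,0,0,0,0],[1,0,0,0,0],[1,0,0,0,0],[1,0,0,0,0],[1,0,0,0,0]]' 60
```

```text
time: 25.3
ee_pos: [0.5572, -0.3697, 0.028]
tcp_rot: [-179.9, 0.7, 5.9]
wrist_force: [-0.1, 0.4, 1.2]
opening: 0.0427
time: 25.8
ee_pos: [0.5583, -0.3705, 0.0307]
tcp_rot: [179.9, 0.5, 5.9]
wrist_force: [-1.1, -0.7, 6.3]
opening: 0.013
```

```bash
python3 -m handwheel '[[1,0,0,0.04,0],[1,0,0.01,0.08,-1],[1,0,0.045,0.1,-3],[1,0,0.09,0.1,-3],[1,0,0.135,0.1,-3]]';python3 -m handwheel '[[1,0.008,0.045,0,0],[1,0.02,0.09,0,0],[1,0.035,0.135,0,0],[1,0.05,0.18,0,0],[1,0.068,0.22,0,0]]';python3 -m handwheel '[[1,0,0.01,0,0],[1,0,0.01,0,0],[1,0,0.01,0,0]]'; python3 - <<'E'
from h import *
o=get_obs();c=cam('wrist','w17.png');print(o['ee_pos'],o['tcp_rot'],o['opening'])
E
```

```text
time: 26.3
ee_pos: [0.5587, -0.2348, 0.1327]
tcp_rot: [179.8, 0.3, 2.8]
wrist_force: [-0.1, 1.0, -1.9]
opening: 0.0129
time: 26.8
ee_pos: [0.6271, -0.0125, 0.1341]
tcp_rot: [179.8, 0.2, 2.8]
wrist_force: [1.3, -0.9, -1.0]
opening: 0.0129
time: 27.1
ee_pos: [0.6271, -0.0029, 0.1348]
tcp_rot: [179.8, 0.2, 2.8]
wrist_force: [-0.4, 0.9, -1.5]
opening: 0.0129
[ 0.62710801 -0.00288814  0.13475959] [179.81850313   0.18240242   2.84826489] 0.012937414567882586
```

View pics/w17.png

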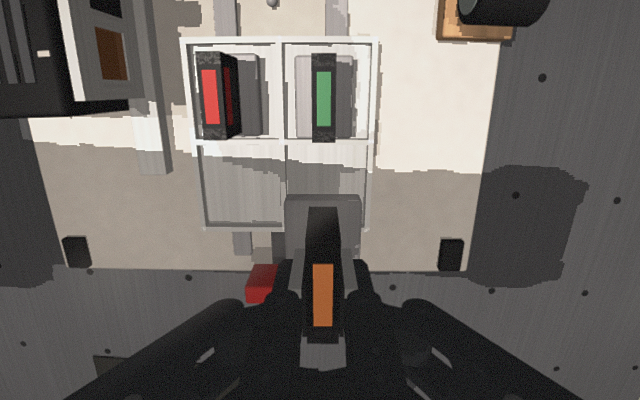

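```bash
python3 -m handwheel '[[1,0.001,0.0075,-0.01,0],[1,0.001,0.0075,-0.03,0],[1,0.001,0.0075,-0.05,0],[1,0.001,0.0075,-0.065,0],[1,0.001,0.0075,-0.076,0]]';python3 -m handwheel '[[1,0,0,-0.003,0],[1,0,0,-0.005,0],[1,0,0,-0.005,0]]'
```

```text
time: 27.65
ee_pos: [0.6274, 0.0035, 0.0569]
tcp_rot: [179.8, 0.3, 2.7]
wrist_force: [-0.6, -0.1, -2.2]
opening: 0.0133
time: 27.95
ee_pos: [0.6275, 0.0033, 0.0535]
tcp_rot: [179.8, 0.2, 2.7]
wrist_force: [-3.5, 0.1, 4.5]
opening: 0.0128
```

```bash
python3 -m handwheel '[[0.7,0,0,0,0],[0.6,0,0,0,0],[0.6,0,0,0,0],[0.6,0,0,0.04,0],[0.6,0,0,0.08,0]]'; python3 -m handwheel '[[0.5,-0.02,-0.04,0.02,-3],[0.5,-0.03,-0.085,0.05,-6],[0.5,-0.05,-0.13,0.08,-10],[0.5,-0.06,-0.175,0.08,-14],[0.5,-0.08,-0.22,0.08,-14]]';python3 -m handwheel '[[0.5,-0.02,-0.045,0,0],[0.5,-0.04,-0.09,0,0],[0.5,-0.06,-0.135,0,0],[0.5,-0.08,-0.18,0,0],[0.5,-0.09,-0.21,0,0]]';python3 -m handwheel '[[0.5,0,0,0,0],[0.5,0,0,0,0],[0.5,0,0,0,0]]';python3 - <<'E'
from h import *
import pickle
c=cam('wrist','w18.png');o=get_obs();print(o['ee_pos'],o['tcp_rot']);pickle.dump(c,open('w18.pkl','wb'))
cv2.imwrite('pics/w18z.png',cv2.resize(c['color'][0:200,200:440],None,fx=3,fy=3,interpolation=cv2.INTER_CUBIC))
s=cam('scene','s18.png')
cv2.imwrite('pics/s18a.png',cv2.resize(s['color'][140:280,255:430],None,fx=4,fy=4,interpolation=cv2.INTER_CUBIC))
E
```

```text
time: 28.45
ee_pos: [0.6266, 0.0033, 0.1332]
tcp_rot: [179.8, 0.4, 2.7]
wrist_force: [0.8, -0.3, 0.9]
opening: 0.034
time: 28.95
ee_pos: [0.5492, -0.2128, 0.2147]
tcp_rot: [179.8, 0.2, -11.4]
wrist_force: [1.1, 1.2, 0.1]
opening: 0.0423
time: 29.45
ee_pos: [0.4573, -0.4256, 0.2147]
tcp_rot: [179.8, 0.2, -11.5]
wrist_force: [1.1, 1.2, 0.4]
opening: 0.0427
time: 29.75
ee_pos: [0.4577, -0.4249, 0.2147]
tcp_rot: [179.8, 0.2, -11.5]
wrist_force: [1.0, 0.5, 1.2]
opening: 0.0427
[ 0.45785835 -0.42466071  0.21486616] [179.7793069    0.18696288 -11.44279846]
```

View pics/w18z.png

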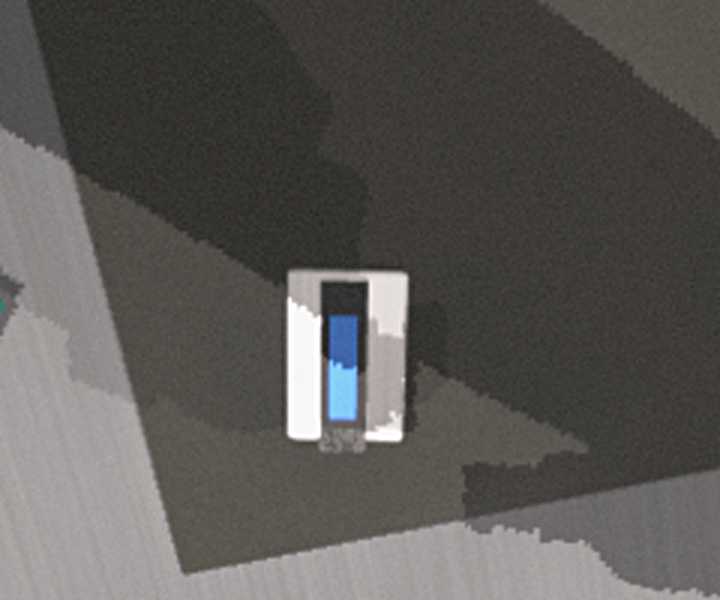

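View pics/s18a.png

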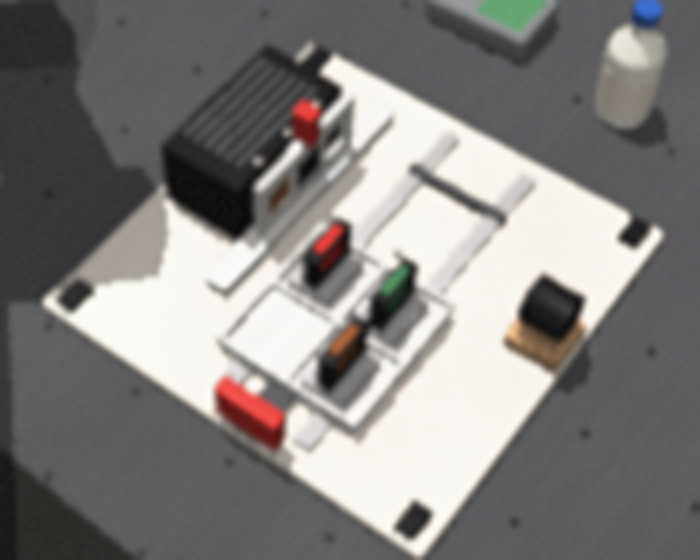

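Three are standing in bays 1, 2 and 4. Blue's strip runs from (343,316) to (343,421) in the crop and it is nearly square to the tool.

```bash
python3 - <<'E'
from h import *
import pickle
c=pickle.load(open('w18.pkl','rb'))
meas(c,lambda p:(200+p[0]/3-.33,p[1]/3-.33),[('blue',(343.5,316),(342.5,421))])
E
python3 -m handwheel '[[0.5,0,0.02,-0.02,0],[0.5,0.001,0.04,-0.05,0],[0.5,0.0015,0.0545,-0.08,0],[0.5,0.0015,0.0545,-0.1,0],[0.5,0.0015,0.0545,-0.1,0]]';python3 -m handwheel '[[0.5,0,0,0,0],[0.5,0,0,0,0]]'
```

```text
blue [ 0.4596 -0.3706] yaw -12.5 0.0308
time: 30.35
ee_pos: [0.4589, -0.3678, 0.1123]
tcp_rot: [179.9, 0.4, -11.3]
wrist_force: [-1.1, -0.1, 0.3]
opening: 0.0427
time: 30.55
ee_pos: [0.4595, -0.3678, 0.1136]
tcp_rot: [179.9, 0.3, -11.3]
wrist_force: [-0.2, -0.5, -0.1]
opening: 0.0427
```

```bash
python3 -m handwheel '[[0.5,0,-0.001,-0.03,-0.7],[0.5,0,-0.001,-0.06,-0.7],[0.5,0,-0.001,-0.087,-0.7],[0.5,0,-0.001,-0.087,-0.7],[0.5,0,-0.001,-0.087,-0.7]]' 60;python3 -m handwheel '[[0.7,0,0,0,0],[1,0,0,0,0],[1,0,0,0,0],[1,0,0,0,0],[1,0,0,0,0]]' 60; python3 - <<'E'
from h import *
cam('wrist','w19.png')
E
```

```text
time: 31.05
ee_pos: [0.4599, -0.3692, 0.0279]
tcp_rot: [179.8, 0.3, -12.0]
wrist_force: [-0.6, -0.2, 1.2]
opening: 0.0423
time: 31.55
ee_pos: [0.4608, -0.37, 0.0303]
tcp_rot: [179.7, 0.1, -12.0]
wrist_force: [-0.9, -0.2, 7.1]
opening: 0.0132
```

View pics/w19.png

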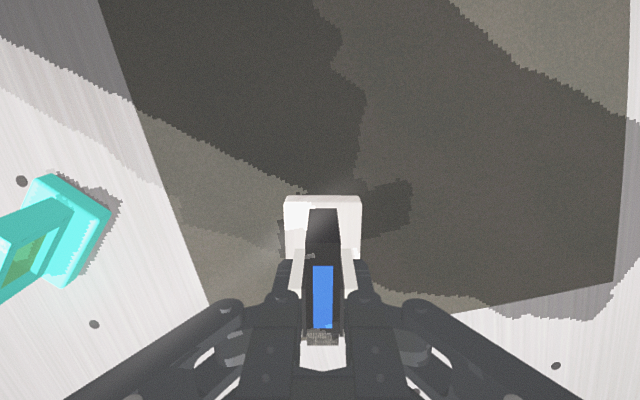

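```bash
python3 -m handwheel '[[1,0,0,0.04,0],[1,0,0.01,0.08,3],[1,0.01,0.045,0.1,8],[1,0.02,0.09,0.1,14.9],[1,0.03,0.135,0.1,14.9]]';python3 -m handwheel '[[1,0.014,0.045,0,0],[1,0.028,0.09,0,0],[1,0.042,0.135,0,0],[1,0.056,0.18,0,0],[1,0.07,0.22,0,0]]';python3 -m handwheel '[[1,0,0.01,0,0],[1,0,0.01,0,0],[1,0,0.01,0,0]]'; python3 - <<'E'
from h import *
o=get_obs();c=cam('wrist','w20.png');print(o['ee_pos'],o['tcp_rot'],o['opening'])
E
```

```text
time: 32.1
ee_pos: [0.4914, -0.2342, 0.132]
tcp_rot: [179.7, -0.0, 3.1]
wrist_force: [0.7, 0.2, -2.0]
opening: 0.0131
time: 32.6
ee_pos: [0.5619, -0.0119, 0.1329]
tcp_rot: [179.7, -0.1, 3.1]
wrist_force: [1.2, -0.8, -2.5]
opening: 0.013
time: 32.9
ee_pos: [0.5618, -0.0024, 0.1333]
tcp_rot: [179.6, -0.1, 3.1]
wrist_force: [-0.3, -0.7, -2.6]
opening: 0.0126
[ 0.56175493 -0.00236152  0.13331246] [ 1.79640950e+02 -1.25721703e-01  3.14010658e+00] 0.012636392671070333
```

View pics/w20.png

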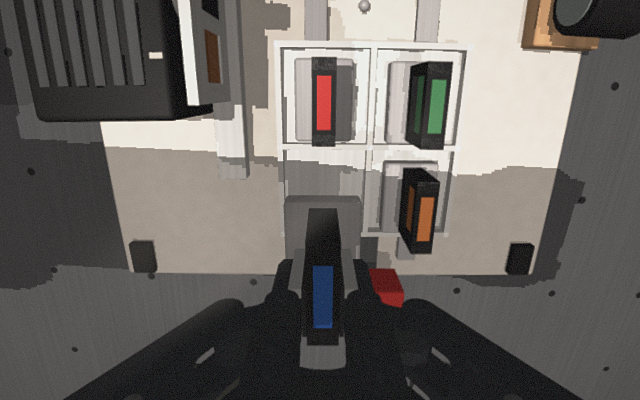

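```bash
python3 -m handwheel '[[1,0,0.004,-0.01,-0.3],[1,0,0.004,-0.03,-0.3],[1,0,0.004,-0.05,-0.3],[1,0,0.004,-0.065,-0.3],[1,0,0.004,-0.075,-0.3]]';python3 -m handwheel '[[1,0,0,-0.003,0],[1,0,0,-0.005,0],[1,0,0,-0.005,0]]'
```

```text
time: 33.45
ee_pos: [0.561, 0.0005, 0.0565]
tcp_rot: [179.6, -0.0, 2.7]
wrist_force: [-0.4, 0.1, -1.9]
opening: 0.0133
time: 33.75
ee_pos: [0.5611, 0.0003, 0.0532]
tcp_rot: [179.6, -0.1, 2.7]
wrist_force: [-4.8, -0.4, 6.3]
opening: 0.0129
```

```bash
python3 -m handwheel '[[0.7,0,0,0,0],[0.6,0,0,0,0],[0.6,0,0,0,0],[0.6,0,0,0.04,0],[0.6,0,0,0.08,0]]'; python3 -m handwheel '[[0.6,0,-0.02,0.03,8],[0.6,0.01,-0.04,0.06,16],[0.6,0.02,-0.06,0.06,24],[0.6,0.03,-0.075,0.06,32],[0.6,0.037,-0.077,0.06,40]]';python3 -m handwheel '[[0.6,0,0,0,8],[0.6,0,0,0,16],[0.6,0,0,0,24],[0.6,0,0,0,32],[0.6,0,0,0,40]]';python3 -m handwheel '[[0.6,0,0,0,8],[0.6,0,0,0,10],[0.6,0,0,0,10],[0.6,0,0,0,10]]';python3 - <<'E'
from h import *
c=cam('wrist','w21.png');o=get_obs();print(o['ee_pos'],o['tcp_rot'])
st=np.load('station.npz');r=R.from_euler('z',float(st['th']),degrees=True).as_matrix();t=[*st['t'],0]
print(proj(c,[r@np.array(p)+t for p in [(.105,-.215,.06)]]))
E
```

```text
time: 34.25
ee_pos: [0.5602, 0.0002, 0.133]
tcp_rot: [179.6, 0.1, 2.7]
wrist_force: [0.7, 0.3, 0.4]
opening: 0.0337
time: 34.75
ee_pos: [0.5979, -0.0784, 0.1931]
tcp_rot: [179.6, 0.1, 42.9]
wrist_force: [-0.5, -0.1, 0.3]
opening: 0.0341
time: 35.25
ee_pos: [0.598, -0.0784, 0.193]
tcp_rot: [179.6, 0.1, 83.2]
wrist_force: [-0.0, -0.7, -0.0]
opening: 0.0342
time: 35.65
ee_pos: [0.598, -0.0785, 0.1929]
tcp_rot: [179.6, 0.0, 93.2]
wrist_force: [1.4, -0.1, -0.3]
opening: 0.0343
[ 0.59799813 -0.07849678  0.19291763] [1.79619448e+02 5.24755890e-02 9.31703215e+01]
[[327.20267179 190.40155825]]
```

View pics/w21.png

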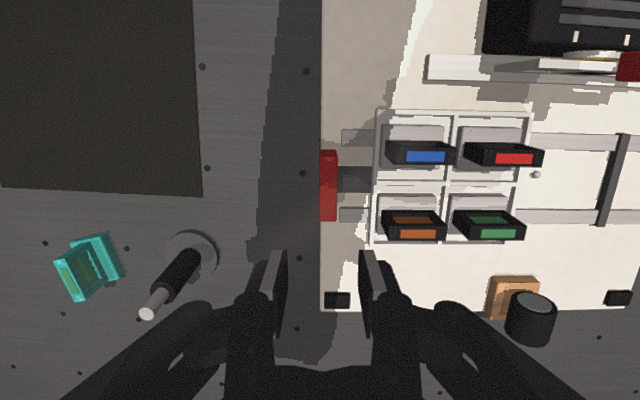

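```bash
python3 -m handwheel '[[0.6,0,0.003,-0.04,0],[0.6,0,0.003,-0.08,0],[0.6,0,0.003,-0.12,0],[0.6,0,0.003,-0.145,0],[0.6,0,0.003,-0.158,0]]'; python3 -m handwheel '[[0.75,0,0,0,0],[0.85,0,0,0,0],[1,0,0,0,0],[1,0,0,0,0],[1,0,0,0,0]]' 60;python3 - <<'E'
from h import *
for n,b in(('scene',(140,280,255,430)),('side',(170,310,210,380))):
    s=cam(n); cv2.imwrite('pics/22%s.png'%n,cv2.resize(s['color'][b[0]:b[1],b[2]:b[3]],None,fx=4,fy=4,interpolation=cv2.INTER_CUBIC))
E
```

```text
time: 36.2
ee_pos: [0.5966, -0.0753, 0.0321]
tcp_rot: [179.8, 0.0, 93.1]
wrist_force: [-0.0, 0.2, -0.4]
opening: 0.0342
time: 36.7
ee_pos: [0.5962, -0.0755, 0.0319]
tcp_rot: [179.9, 0.0, 93.1]
wrist_force: [-2.5, -1.6, -13.5]
opening: 0.0149
```

View pics/22side.png

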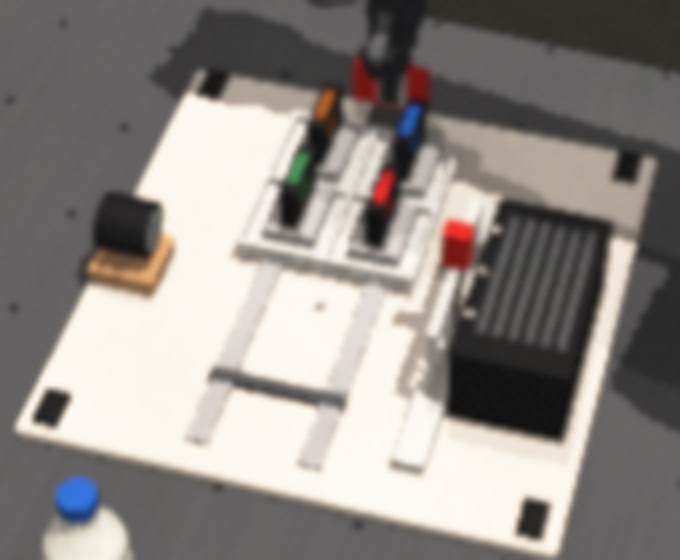

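```bash
python3 -m handwheel '[[1,0,0.004,0,0],[1,-0.0005,0.011,0,0],[1,-0.001,0.019,0,0],[1,-0.0013,0.027,0,0],[1,-0.0017,0.035,0,0]]'; python3 -m handwheel '[[1,-0.0004,0.008,0,0],[1,-0.0008,0.016,0,0],[1,-0.0012,0.024,0,0],[1,-0.0016,0.032,0,0],[1,-0.002,0.04,0,0]]'; python3 -m handwheel '[[1,-0.0004,0.008,0,0],[1,-0.0007,0.014,0,0],[1,-0.001,0.019,0,0],[1,-0.0012,0.023,0,0],[1,-0.0013,0.025,0,0]]'
```

```text
time: 37.3
ee_pos: [0.5946, -0.0424, 0.0319]
tcp_rot: [179.9, 0.3, 93.0]
wrist_force: [-1.0, -12.8, -13.2]
opening: 0.0151
time: 37.8
ee_pos: [0.593, -0.0063, 0.032]
tcp_rot: [179.9, 0.7, 92.8]
wrist_force: [2.3, -27.1, -14.1]
opening: 0.0149
time: 38.3
ee_pos: [0.5918, 0.0188, 0.032]
tcp_rot: [179.8, 0.7, 92.8]
wrist_force: [0.8, -6.1, -13.7]
opening: 0.0148
```

```bash
python3 -m handwheel '[[1,-0.0001,0.003,0,0],[1,-0.0003,0.006,0,0],[1,-0.0003,0.006,0,0],[1,-0.0003,0.006,0,0]]'; python3 -m handwheel '[[1,0,0.002,0,0],[1,0,0.003,0,0],[1,0,0.003,0,0]]'
```

```text
time: 38.7
ee_pos: [0.5916, 0.0237, 0.032]
tcp_rot: [179.8, 0.8, 92.8]
wrist_force: [-0.7, -9.7, -13.3]
opening: 0.0149
time: 39.0
ee_pos: [0.5916, 0.0237, 0.032]
tcp_rot: [179.9, 1.1, 92.7]
wrist_force: [0.3, -20.6, -12.5]
opening: 0.0149
```

```bash
python3 -m handwheel '[[0.7,0,-0.001,0,0],[0.6,0,-0.001,0,0],[0.6,0,-0.001,0,0],[0.6,0,-0.001,0.04,0],[0.6,0,-0.001,0.08,0]]'; python3 -m handwheel '[[0.55,-0.01,0.01,0.04,0],[0.55,-0.03,0.03,0.08,0],[0.55,-0.065,0.065,0.1,0],[0.55,-0.1,0.1,0.1,0],[0.55,-0.109,0.111,0.1,0]]';python3 -m handwheel '[[0.55,0,0,0,0],[0.55,0,0,0,0],[0.55,0,0,0,0]]';python3 - <<'E'
from h import *
c=cam('wrist','w23.png');o=get_obs();print(o['ee_pos'],o['tcp_rot'])
st=np.load('station.npz');r=R.from_euler('z',float(st['th']),degrees=True).as_matrix();t=[*st['t'],0]
print(proj(c,[r@np.array(p)+t for p in [(0,0,.128)]]))
for n,b in(('scene',(140,280,255,430)),('side',(170,310,210,380))):
    s=cam(n); cv2.imwrite('pics/23%s.png'%n,cv2.resize(s['color'][b[0]:b[1],b[2]:b[3]],None,fx=4,fy=4,interpolation=cv2.INTER_CUBIC))
E
```

```text
time: 39.5
ee_pos: [0.5912, 0.0232, 0.113]
tcp_rot: [179.9, 1.1, 92.7]
wrist_force: [1.6, 0.3, 0.5]
opening: 0.034
time: 40.0
ee_pos: [0.4804, 0.1369, 0.2157]
tcp_rot: [179.7, 0.9, 92.8]
wrist_force: [1.6, -0.2, -0.8]
opening: 0.0385
time: 40.3
ee_pos: [0.4811, 0.1366, 0.216]
tcp_rot: [179.6, 0.9, 92.8]
wrist_force: [1.5, -0.0, 0.7]
opening: 0.0381
[0.48107448 0.13632976 0.21569503] [179.64758782   0.93818256  92.78933906]
[[322.32398437 209.22209115]]
```

View pics/w23.png

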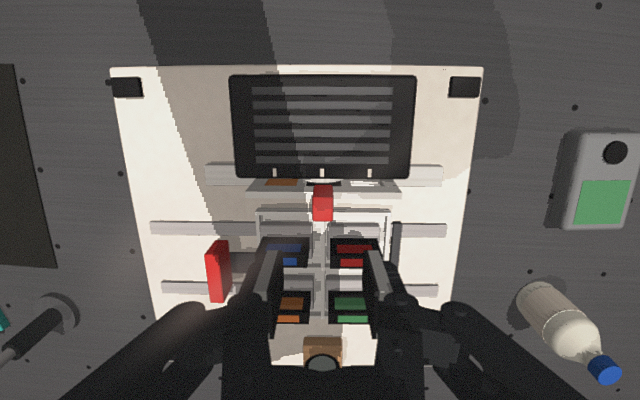

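View pics/23side.png

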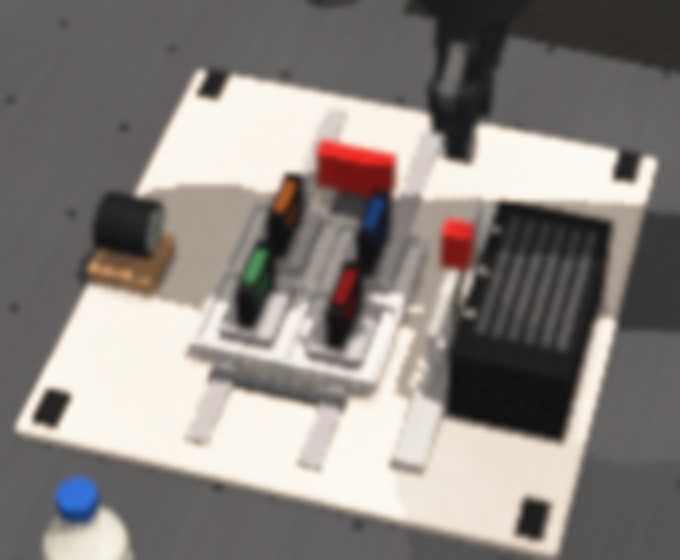

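```bash
python3 -m handwheel '[[0.55,0.002,-0.0015,-0.04,0],[0.55,0.002,-0.0015,-0.08,0],[0.55,0.002,-0.0015,-0.1,0],[0.55,0.002,-0.0015,-0.1135,0],[0.55,0.002,-0.0015,-0.1135,0]]'; python3 -m handwheel '[[0.75,0,0,0,0],[0.85,0,0,0,0],[1,0,0,0,0],[1,0,0,0,0],[1,0,0,0,0]]' 40; python3 -m handwheel '[[1,-0.0005,0.01,0,0],[1,-0.001,0.02,0,0],[1,-0.0015,0.03,0,0],[1,-0.002,0.04,0,0],[1,-0.002,0.04,0,0]]'
```

```text
time: 40.95
ee_pos: [0.4824, 0.1341, 0.1003]
tcp_rot: [179.8, 1.0, 92.7]
wrist_force: [0.6, 0.3, -0.9]
opening: 0.0384
time: 41.45
ee_pos: [0.483, 0.1342, 0.1015]
tcp_rot: [179.7, 1.0, 92.7]
wrist_force: [-0.3, -2.9, 6.9]
opening: 0.0152
time: 41.95
ee_pos: [0.4811, 0.1746, 0.1015]
tcp_rot: [179.7, 1.0, 92.7]
wrist_force: [1.9, -1.3, -0.6]
opening: 0.0156
```

Release, rise clear, and check every item.

```bash
python3 -m handwheel '[[1,0,0,0,0],[0.55,0,0,0,0],[0.55,0,0,0,0],[0.55,0,0,0.04,0],[0.55,0,0,0.09,0]]'; python3 -m handwheel '[[0.55,-0.03,0,0.03,0],[0.55,-0.06,0,0.06,0],[0.55,-0.06,0,0.06,0],[0.55,-0.06,0,0.06,0]]';python3 - <<'E'
from h import *
c=cam('wrist','w24.png');print(get_obs()['ee_pos'])
for n,b in(('scene',(140,280,255,430)),('side',(170,310,210,380))):
    s=cam(n,'24f%s.png'%n); cv2.imwrite('pics/24%s.png'%n,cv2.resize(s['color'][b[0]:b[1],b[2]:b[3]],None,fx=4,fy=4,interpolation=cv2.INTER_CUBIC))
E
```

```text
time: 42.45
ee_pos: [0.4799, 0.1741, 0.1906]
tcp_rot: [180.0, 1.1, 92.8]
wrist_force: [1.5, 0.1, 1.4]
opening: 0.0387
time: 42.85
ee_pos: [0.42, 0.1743, 0.2516]
tcp_rot: [179.8, 1.0, 92.8]
wrist_force: [0.5, 0.6, -0.3]
opening: 0.0384
[0.42008406 0.17418434 0.2504029 ]
```

View pics/w24.png

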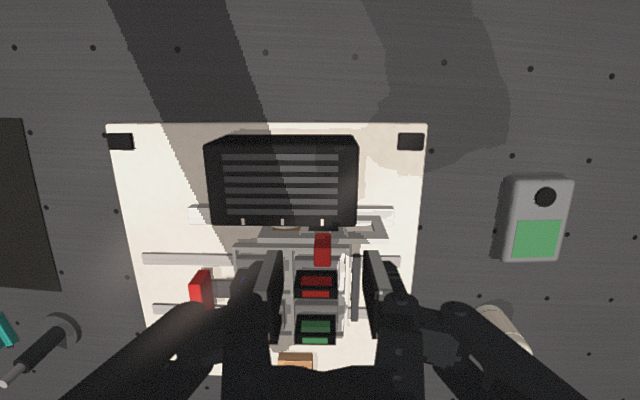

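View pics/24scene.png

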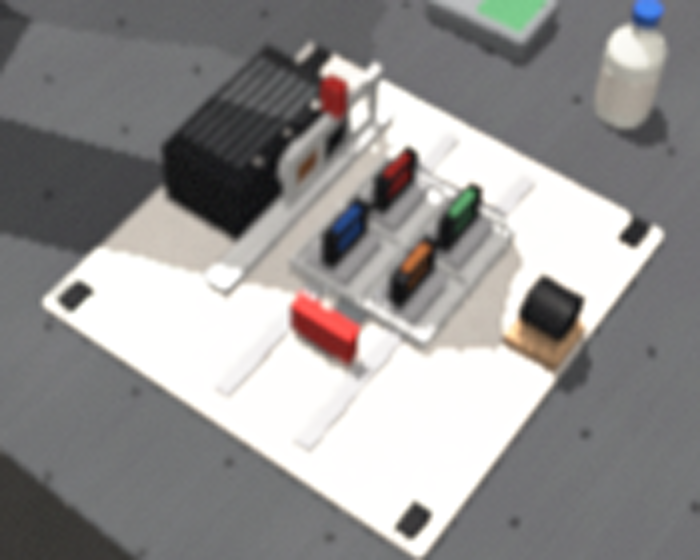

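View pics/24side.png

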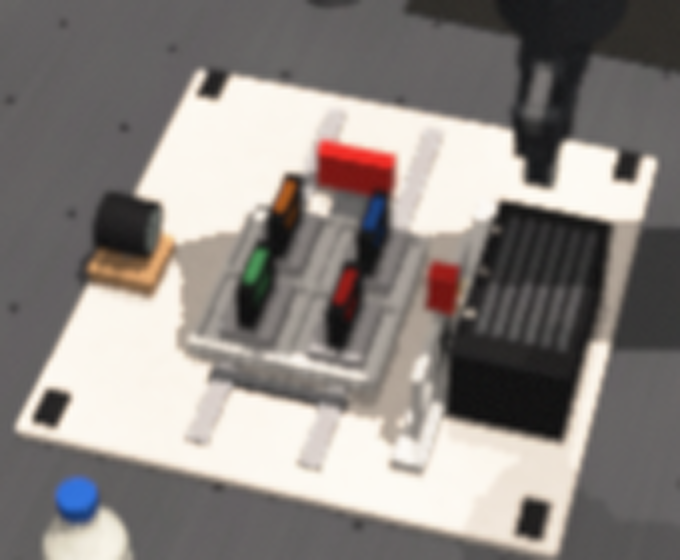

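View pics/24fscene.png

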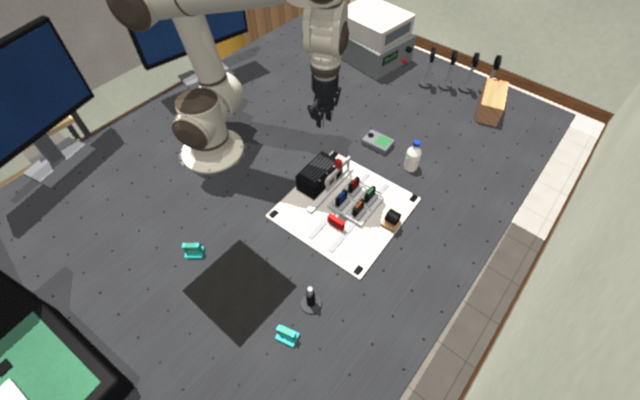

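```bash
python3 - <<'E'
from h import *
st=np.load('station.npz');r=R.from_euler('z',float(st['th']),degrees=True).as_matrix();t=[*st['t'],0]
s=viewer.camera('scene');d=viewer.camera('side')
p=tri([(s,(255+334/4-.4,140+83/4-.4)),(d,(210+444/4-.4,170+270/4-.4))]);print(r.T@(p-t))
p=tri([(s,(255+331/4-.4,140+313/4-.4)),(d,(210+359/4-.4,170+152/4-.4))]);print('handle',r.T@(p-t))
print(job_done())
E
```

```text
[0.00071671 0.03903496 0.12670213]
handle [ 0.1060284  -0.11354555  0.06177037]
the job is handed in; nothing more can be done
None
```

The job is done and handed in at about 43 s of the 208 s allowed. I slid the shutter to its black blank and pulled the carriage out to its end stop. All four filters were present: red went into bay 1, green into bay 2, blue into bay 3 and amber into bay 4. I then pushed the carriage in to its end and only after that slid the shutter one more click to amber.

**Last checks before handing in:**
- **Shutter:** the tab triangulated at station y of about 0.039 m against 0.040 expected, with the amber window over the port.
- **Carriage:** the handle measured about -0.114 m against -0.115 expected. I never saw the detent click itself; I judged "fully in" from this position and from the push meeting the end stop.
- **Filters:** all four are standing upright in their bays with the glass along the beam, and the mat is empty.
- **Bystanders:** the meter, bottle and post look unmoved in the pictures; I did not measure their positions.

**What went wrong:** early on, the last joint ran into its 180° range limit while turning towards the tab. The call stopped short there and left a tilt of about 1.6° in the tool. I turned the gripper half a turn the other way instead, and the placements were not affected.

No check failed or disagreed by more than about 2 mm.

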